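Hook a flask's keeper spring onto its anchor post with a spring puller

TASK

Close the open front of the shaker platform's flask nest: take the orange-handled spring puller from its clip stand, put its pin into the brass eye at the free end of the spring, stretch the spring and swing it so that its steel hook catches the red-capped anchor post and stays there under tension. Then press the puller sideways back into its clip through the open side, fully home with its collar resting on the fork, and let go. Touch the spring only with the puller, keep the flask standing in its nest, and do not knock over or shift the glassware and jar round about.

Things in the scene. Friction and masses are not known exactly. Their poses are not given: they have to be found in the camera images.
- platform: Fixed shaker platform: plate 150 (x) x 240 (y) x 12 mm, origin centre of its underside on the bench, -x its open front, z up. Behind the spring a blue three-sided nest (walls to 40 mm above the bench, open to -x) holds the flask. The spring's fixed lug (dark cap, 14 mm wide, top at z 41 mm) stands at (-40, -80) mm, the anchor post at (-40, +60 to +76) mm.
- anchor_post: Fixed anchor post, origin at the centre of its foot on the plate, 12 mm above the bench: stem 8 mm diameter, red cap 14 mm diameter from 26 to 32 mm above the origin. The spring wire meets the stem 18 mm above the origin (30 mm above the bench). The post can be clamped anywhere along its slot, so read where it stands.
- lug (a point): Axis of the spring's fixed lug on the platform, at wire height (30 mm above the bench). The spring swings level about this upright axis, from 0.3 rad behind the platform's +y direction to 1.2 rad in front of it (towards -x), with light friction, and stays where it is left; it cannot move up or down.
- spring_hook: Free end of the spring, rigid 4 mm steel wire, origin at the centre of the hook's bend, +y along the spring away from the lug, z up. A straight 39 mm shank at x = -8 mm leads to a half-round bend (6 mm inner radius) whose 3 mm tip comes back at x = +8 mm; the mouth looks back to the lug. The post enters from the +x (nest) side, through the 35 mm gap between coil and tip.
- hook_seat (a point): Centre of the hook's bend (origin of spring_hook), 30 mm above the bench; within 5 mm of the post's axis when hooked. To hook: with the spring on the front (-x) side of the post stretch until this point is over 10 mm farther from the lug than the post, swing towards the nest until the post lies between shank and tip, then let back so that the bend takes the post.
- pull_eye (a point): Centre of the brass pulling eye, a level ring of 14 mm inner diameter and 4 mm wire, 17 mm beyond the hook centre along the spring (129 mm from the lug when slack), 30 mm above the bench, open above and below.
- spring_coil: The spring, swinging about the lug: origin on the lug's axis at wire height, +y along the spring to its free end. Coil 14 mm diameter, from 17 to 61 mm along y when slack. It stretches along y by up to 75 mm with 150 N/m (4 to 7 N once hooked, up to 10 N while being stretched); the hook's centre is 112 mm from the lug when slack.
- puller: Loose spring puller, about 90 g, 96 mm tall, standing upright in its clip. Origin at the tip of its pin, z up along it. Round-nosed steel pin 6 mm diameter from 0 to 22 mm, shank 10 mm diameter from 22 to 42 mm, collar 26 mm diameter from 42 to 46 mm, square orange handle 20 x 20 mm (sides along its x and y) from 46 to 96 mm.
- tool_stand: Fixed clip stand, base 80 x 74 x 6 mm, origin on the bench directly below the clipped puller's axis. Fork: top at z 54 mm, 52 mm wide, slot 16 mm wide, arms from x = -16 mm, open to the stand's -x side; the puller's shank stands in it, its collar rests on it. Two sprung steel jaws under the fork, 7 mm before the shank's axis, let it in with about 5 N along +x and snap shut.
- clip_home (a point): Point on the tool stand at the fork's top (z 54 mm) where the puller's axis belongs; axes as the stand's: push along +x to go home. Home means within 4 mm, with the puller's tip 12 mm above the bench.
- flask: Loose glass conical flask standing in the nest, 71 mm diameter, 121 mm tall, origin at the centre of its underside (12 mm above the bench). Leave it alone.
- tall_cylinder: Loose glass measuring cylinder, bystander, base 58 mm wide, 241 mm tall, origin at the centre of its underside.
- beaker: Loose glass beaker, bystander beside the tool stand, 74 x 81 mm, 96 mm tall, origin at the centre of its underside.
- jar: Loose sample jar with cap, bystander beside the platform, 42 mm diameter, 62 mm tall, origin at the centre of its underside.
Mind the look-alikes: they are no part of the job. Leave any green look-alike of the puller alone. Leave any turquoise look-alike of the tool_stand alone.

How it is judged (in metres and radians):
On the way, in this order (a step that is already met when the one before it is completed fails the run):
1. the puller, pulling on the spring's end, has stretched the spring by more than 20 mm (contact force between puller and spring_hook above 1.5 N and horizontal distance between hook_seat and lug above 0.132 m), for 0.1 s.
2. the hook holds on the anchor post under tension and the puller no longer touches the spring (horizontal distance between hook_seat and anchor_post below 0.005 m and horizontal distance between hook_seat and lug above 0.13 m and contact force between spring_hook and anchor_post above 2 N and contact force between puller and spring_hook below 0.2 N), for 0.2 s.
3. the puller is upright before the open side of the clip, low enough to be pressed in sideways (x of puller in the frame of tool_stand between -0.06 and -0.012 m and y of puller in the frame of tool_stand between -0.02 and 0.02 m and height (world z) of puller below 0.03 m and angle between puller's own z axis and vertical below 0.3 rad), for 0.05 s.
At the end, for the whole second after the job is handed in: Hook centre within 5 mm of the post's axis, spring stretched over 18 mm, over 2 N on the post; puller upright, at rest, within 4 mm of home in its clip, collar on the fork (3 mm); flask upright within 15 mm of its place in the nest; cylinder, beaker and jar upright (horizontal distance between hook_seat and anchor_post below 0.005 m and horizontal distance between hook_seat and lug above 0.13 m and contact force between spring_hook and anchor_post above 2 N and horizontal distance between puller and clip_home below 0.004 m and z of puller in the frame of clip_home between -0.045 and -0.039 m and angle between puller's own z axis and vertical below 0.08 rad and linear speed of puller below 0.01 m/s and x of flask in the frame of platform between 0.005 and 0.035 m and angle between each of flask, tall_cylinder, beaker, jar's own z axis and vertical below 0.1 rad); the robot touches nothing.
It fails at once if the fingers or the arm touch the spring (contact force between any of the fingers, the arm and spring_hook above 1 N or contact force between any of the fingers, the arm and spring_coil above 1 N).
It fails at once if the flask is tipped by more than 0.35 rad or shifted by more than 25 mm (angle between flask's own z axis and vertical above 0.35 rad or distance of flask from where it was at the start of the episode above 0.025 m).
It fails at once if the cylinder, beaker or jar is tipped by more than 0.35 rad or shifted by more than 30 mm (angle between any of tall_cylinder, beaker, jar's own z axis and vertical above 0.35 rad or distance of any of tall_cylinder, beaker, jar from where it was at the start of the episode above 0.03 m).
It also fails if it takes over 64 s, if anything falls off the work surface, if the arm or the gripper's body presses on something with over 40 N, if the wrist force passes 120 N, or if a joint passes its speed limit or range.

ROBOT

A 6-joint arm with a two-finger parallel gripper is mounted at the origin on a cart in front of the work surface, level with it; the furniture and walls round the work are solid. World frame = base frame: x ahead of the robot, y to its left, z up, the work surface at z = 0. Lengths are in mm, angles in rad, forces in N, time in s.
With the tool pointing down it reaches from about 275 to 750 mm from the base axis. Payload 10.2 kg.
Tool frame: the origin (TCP) lies at the centre of the arm's flange, where the gripper is bolted on; the fingertips stand 166 mm ahead of it and the grasp point (between the pads) lies 147 mm ahead of it; z points along the fingers, y is the direction in which the jaws open and shut (so a half turn about z gives the same grasp; the last joint's range is limited). The gripper opens to 88 mm and grips with 3 to 60 N. Pads are 18 mm wide; open, the fingers measure 123 mm over their backs; the gripper's body (75 mm by 187 mm) begins 45 mm behind the grasp point.
Start: joints at [0.968, 0.313, 1.498, -0, 1.331, -0.223], TCP at [194.649, 487.59, 404.72] pointing down, gripper open.
Joint ranges: [-2.94, 2.94], [-0.97, 2.17], [0.19, 2.56], [-1.23, 4.37], [0.02, 3.11], [-2.88, 2.88]. Speed limits (rad/s): [2.39, 2.39, 3.01, 3.14, 3.14, 3.14].

INTERFACE

Orientations are given as a rotation vector (axis times angle).
In Python, from station import ctrl gives the robot as it stands. The module is installed in compiled form; this text tells all that it offers.
- The arm moves only by the tool drive_tool, never from a script. Its argument "steps" is a list of rows, each a list of 5 numbers: the shift along the tool's x, y, z in m, then the turn about the tool's z in degrees, then the closure, from -1 (fully open) to 1 (shut). In form: [[tx, ty, tz, twist, jaw], ...]. A call has 1 to 20 rows; each row is the pose to reach, as a shift and turn from the pose commanded when the call began, along the tool's axes at that moment; what a row does not reach only later rows make up. A row lasts 1/12 s, in which the tool goes at most 41.7 mm and 7.16 degrees, less where a joint would pass 70% of its speed; a pose out of reach is approached as far as the arm can. A call with a gripper value outside its range is refused whole. The fingers move at their own pace and stop on an object; "newtons" is the grip in N (left out, the last holds). Time passes only in rows, so rows that repeat a pose let the fingers close. It gives the time, the measured TCP pose, the force and the opening at its end, in the units of the state.
- ctrl.sense(): the state, without advancing time (a new reading comes with each control period).
- ctrl.capture(name): name is "scene" or "top" or "wrist"; returns (picture, depth): 400x640x3 uint8, red, green, blue; 400x640 float32, mm along the optical axis (not along the pixel's ray), 0 where there is no reading.
- ctrl.calibration(name): a dict with "vfov" (degrees; the focal length in pixels is half the picture's height over the tangent of half this angle, whatever the lens; pixels are square), "cx", "cy" (the principal point, pixels), "camera_from_world" (4x4, takes a point from world to camera coordinates); the wrist camera has in their place "T_tool_cam" (4x4, takes a point from camera to tool coordinates, whose origin is the TCP and whose axes are the flange's). Camera axes: x right, y up, looking along -z (the intrinsics and any distortion apply to the point x, -y, -z); pixel columns grow to the right and rows downward; lengths in mm; the calibration is good to about 2 mm. The wrist camera is an equidistant fisheye: a pixel r from the principal point sees the ray r / f radians off the axis. A picture is of the moment at which its call begins: read the wrist's pose just before it. calibration takes no time and is no camera call.
- ctrl.close_job(): hands the job in, once; it reports no verdict.
The state is a dict: "time": time; "joints": joint angles; "dq": joint speeds; "tau": joint torques, N m; "position": TCP position; "tcp_rot": TCP orientation; "force": force on the tool from outside, world axes, zero at the start; "moment": the same for the moment, N m; "finger_gap": opening from 0.0 (shut) to 1.0 (fully open).
Only numpy, scipy, OpenCV 4.12 (cv2) and the standard library are available. Lean on these libraries where they do the work, as an engineer would, in place of code of your own. Each camera call takes 0.05 s, during which the arm holds its last target.

## Working session

There is one attempt and no reset: what is moved stays moved. The work goes in short steps, Python scripts to look and compute and a tool call to move; the robot and the scene stay as the last step left them, time stands still between calls to the robot, and variables do not carry over. Pictures are saved under pics/ and viewed, and the job is handed in when it is done.

Besides the shell and the picture viewer there is one more tool, called after "Call:" by a JSON object that holds its "method" and its "body". drive_tool: Moves the arm, as the interface text tells. Its arguments: {"type":"object","properties":{"steps":{"type":"array"},"newtons":{"type":"number"}},"required":["steps"]}

```bash
mkdir -p pics; ls; cat > h.py <<'E'
from station import ctrl
import numpy as np, cv2
def cap(n,name):
    s=ctrl.sense(); p,d=ctrl.capture(n); np.savez('pics/'+name+'.npz',p=p,d=d,pos=s['position'],rot=s['tcp_rot'])
    cv2.imwrite('pics/'+name+'.png',p[:,:,::-1]); return p,d,s
def fixed(n):
    c=ctrl.calibration(n); f=200/np.tan(np.radians(c['vfov'])/2); return c,f
def ray(n,u,v):
    c,f=fixed(n); M=np.array(c['camera_from_world']); R=M[:3,:3]; t=M[:3,3]
    d=np.array([(u-c['cx'])/f,-(v-c['cy'])/f,-1.]); return -R.T@t, R.T@d
def onplane(n,u,v,z):
    o,d=ray(n,u,v); return o+d*(z-o[2])/d[2]
def proj(n,P):
    c,f=fixed(n); M=np.array(c['camera_from_world']); q=M[:3,:3]@np.array(P,float)+M[:3,3]
    return c['cx']+f*q[0]/-q[2], c['cy']-f*q[1]/-q[2]
E
python3 - <<'E'
from h import *
print(ctrl.sense())
for n in('scene','top','wrist'): print(n,ctrl.calibration(n))
for n in('scene','top','wrist'): cap(n,n+'0')
E
```

```text
pics
{'time': 0.0, 'joints': array([ 9.67600889e-01,  3.13436426e-01,  1.49839341e+00, -2.90431694e-06,
        1.33096159e+00, -2.23413412e-01]), 'dq': array([ 0.00153779, -0.00031634,  0.00268433, -0.000482  ,  0.00179172,
        0.00039762]), 'tau': array([ 3.92172497e-04, -4.02205682e+01, -2.52263063e+01,  6.94564031e-02,
        3.52648320e-02, -1.11821792e-04]), 'position': array([194.62839374, 487.56001321, 404.18432512]), 'tcp_rot': array([-5.92889935e-01, -3.08465140e+00,  1.72598172e-03]), 'force': array([ 1.13448802,  0.57688302, -0.81960334]), 'moment': array([-0.01083386, -0.00842701,  0.04730462]), 'finger_gap': 0.9989629109660486}
scene {'vfov': 56.934745700480754, 'cx': 314.4476235882685, 'cy': 198.8941825442892, 'camera_from_world': array([[ 4.47603274e-01, -8.94219536e-01, -4.76775911e-03,
        -2.73440599e+02],
       [ 6.54493391e-01,  3.23965548e-01,  6.83143268e-01,
        -4.16907390e+02],
       [-6.09335466e-01, -3.08897630e-01,  7.30268816e-01,
        -5.69344301e+02],
       [ 0.00000000e+00,  0.00000000e+00,  0.00000000e+00,
         1.00000000e+00]]
[... 189 characters left out ...]
0],
       [ 9.97352220e-01, -1.10462866e-02,  7.18785727e-02,
        -5.86147984e+02],
       [-7.18986459e-02, -1.43043071e-03,  9.97410918e-01,
        -1.26299982e+03],
       [ 0.00000000e+00,  0.00000000e+00,  0.00000000e+00,
         1.00000000e+00]])}
wrist {'vfov': 65.70646984690485, 'cx': 318.9387857355077, 'cy': 205.8192512120099, 'T_tool_cam': array([[-1.15967917e-04,  9.50899171e-01,  3.09500813e-01,
         8.10321037e+01],
       [ 9.99999516e-01,  4.12571454e-04, -8.92876468e-04,
        -6.86382538e-01],
       [-9.76726694e-04,  3.09500560e-01, -9.50898759e-01,
         2.05043618e+01],
       [ 0.00000000e+00,  0.00000000e+00,  0.00000000e+00,
         1.00000000e+00]])}
```

View pics/scene0.png

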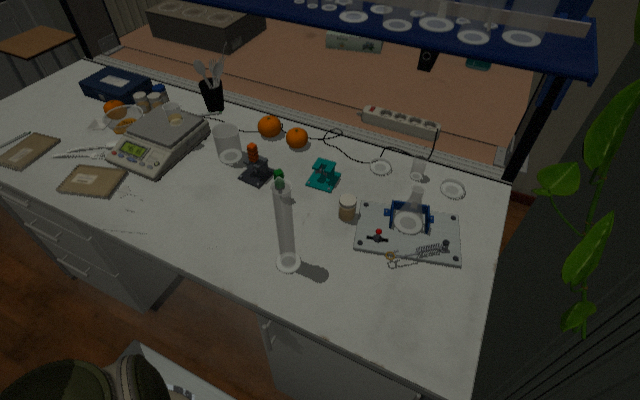

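View pics/top0.png

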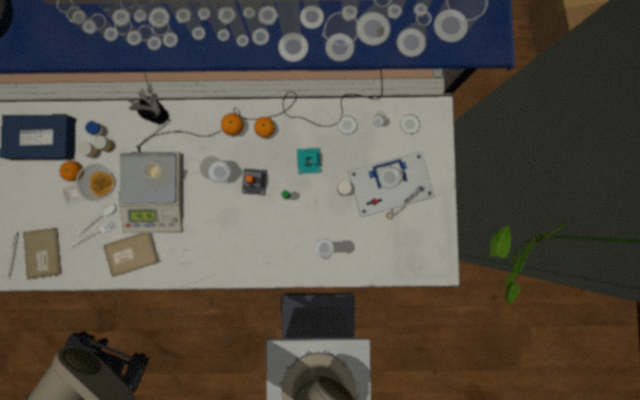

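View pics/wrist0.png

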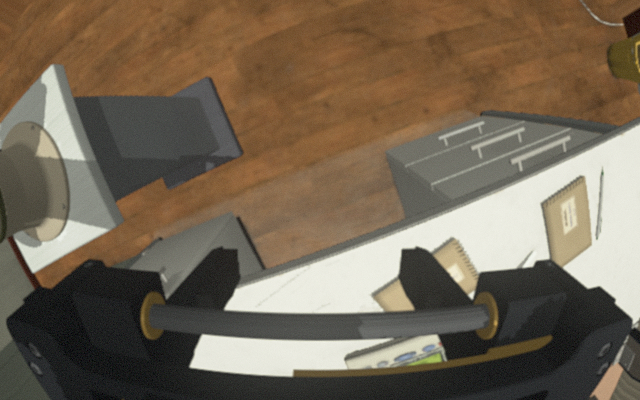

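```bash
python3 - <<'E'
from h import *
t=cv2.imread('pics/top0.png'); s=cv2.imread('pics/scene0.png')
def cr(im,x0,x1,y0,y1,k,n): 
    cv2.imwrite('pics/'+n,np.clip(cv2.resize(im[y0:y1,x0:x1],None,fx=k,fy=k,interpolation=cv2.INTER_CUBIC).astype(float)*1.6,0,255).astype('uint8'))
cr(t,340,440,145,220,8,'c_plat.png'); cr(s,345,470,180,275,6,'c_plat_s.png'); cr(t,200,330,140,260,5,'c_stand.png'); cr(s,205,345,120,220,5,'c_stand_s.png')
E
```

```text
(no output)
```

View pics/c_plat.png

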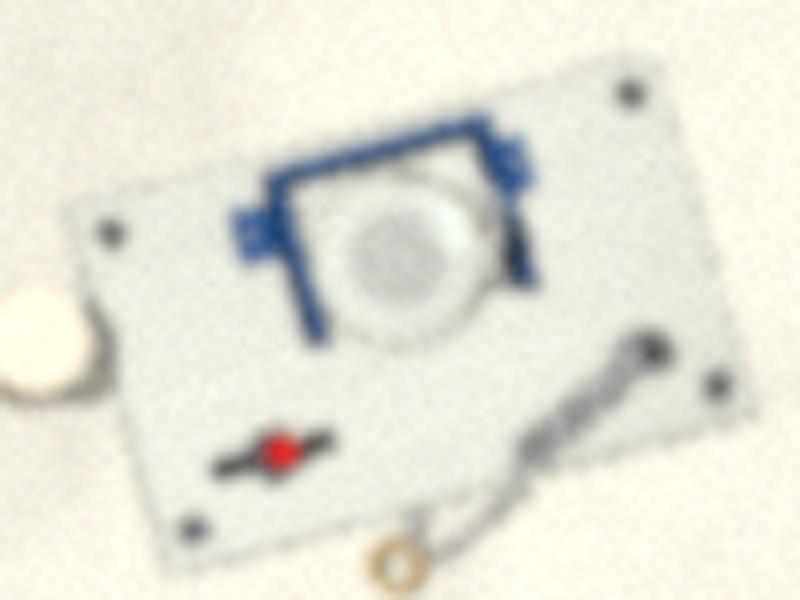

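View pics/c_plat_s.png

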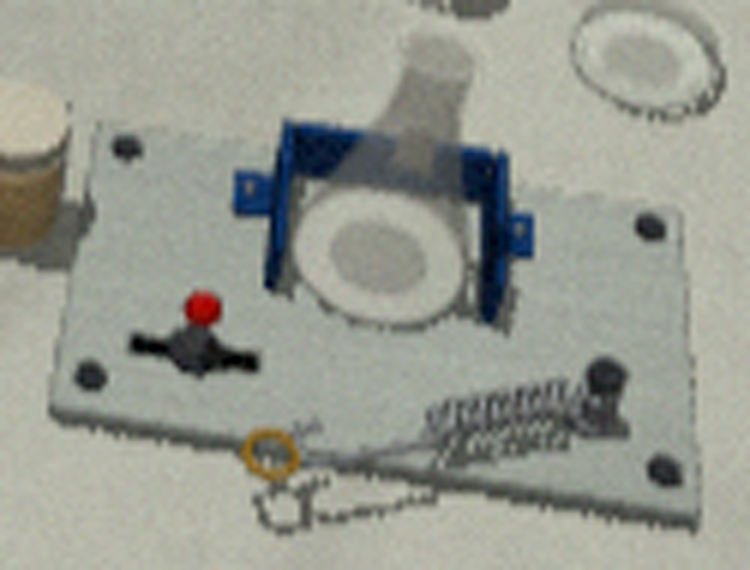

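View pics/c_stand.png

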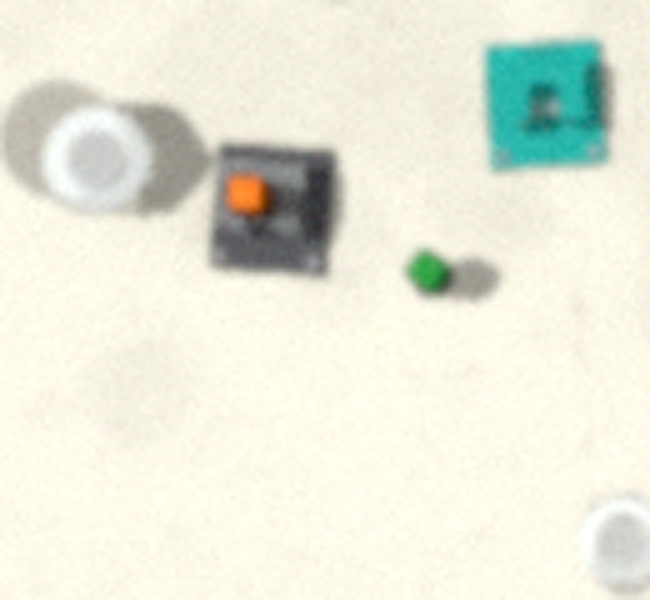

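View pics/c_stand_s.png

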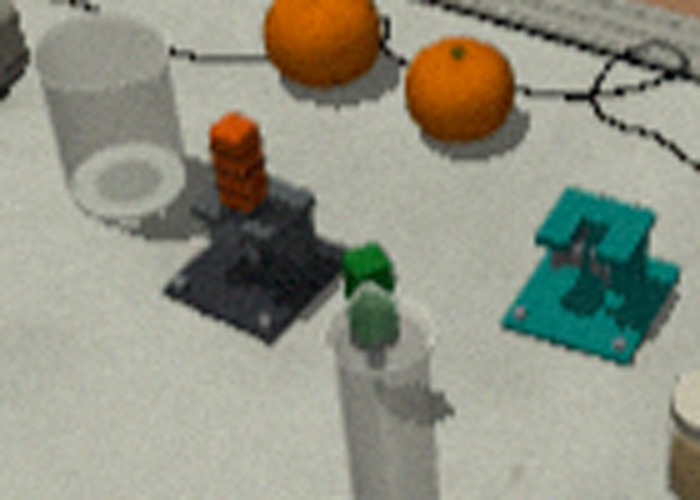

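```bash
python3 - <<'E'
from h import *
def P(l,n,u,v,z): print(l,onplane(n,u,v,z).round(0))
# top crop coords /k + offset
c=lambda x,y:(340+x/8,145+y/8); d=lambda x,y:(200+x/5,140+y/5)
P('puller top','top',*d(246,193),108)
P('puller sc','scene',205+235/5,120+128/5,108)
for q in[(222,146),(334,150),(328,272),(210,267)]: P('base','top',*d(*q),6)
P('green','top',*d(430,272),96)
P('tall base','top',*d(624,540),0);P('tall base sc','scene',288,262,0)
P('beaker','top',*d(98,158),0)
P('jar','top',*c(40,342),62)
P('post','top',*c(282,453),44);P('post sc','scene',345+203/6,180+300/6,44)
P('lug','top',*c(652,350),41);P('lug sc','scene',345+607/6,180+373/6,41)
P('eye','top',*c(399,566),30);P('eye sc','scene',345+271/6,180+454/6,30)
for q in[(645,50),(757,410),(172,578),(65,208)]: P('plate','top',*c(*q),12)
for q in[(111,233),(630,94),(716,385),(193,528)]: P('bolt','top',*c(*q),12)
P('flask','top',*c(397,258),15)
E
```

```text
puller top [636. 193. 108.]
puller sc [637. 190. 108.]
base [678. 224.   6.]
base [675. 154.   6.]
base [598. 158.   6.]
base [602. 232.   6.]
green [590.  87.  96.]
tall base [428. -26.   0.]
tall base sc [433. -23.   0.]
beaker [672. 304.   0.]
jar [611. -88.  62.]
post [ 569. -181.   44.]
post sc [ 574. -181.   44.]
lug [ 607. -324.   41.]
lug sc [ 610. -325.   41.]
eye [ 526. -227.   30.]
eye sc [ 529. -225.   30.]
plate [ 728. -332.   12.]
plate [ 586. -371.   12.]
plate [ 523. -142.   12.]
plate [ 668. -102.   12.]
bolt [ 658. -120.   12.]
bolt [ 711. -325.   12.]
bolt [ 596. -356.   12.]
bolt [ 542. -150.   12.]
flask [ 647. -232.   15.]
```

Possible targets: the orange-handled puller at top (251,180) / scene (252,150); its green look-alike at top (286,194); the oranges at top (232,124), (264,127), which are fruit. I choose the orange square handle in the dark-grey stand. The turquoise stand at top (309,160) is the look-alike stand. The crop confirms the orange handle sits in the grey fork. Next I take a closer wrist view, with the hand flipped so the camera looks ahead.

Call:
{"method": "drive_tool", "body": {"steps": [[-0.03,-0.01,0,7,-1],[-0.07,-0.02,0.005,14,-1],[-0.1,-0.035,0.01,21,-1],[-0.14,-0.05,0.015,28,-1],[-0.17,-0.06,0.02,35,-1],[-0.21,-0.07,0.025,42,-1],[-0.24,-0.08,0.03,49,-1],[-0.28,-0.1,0.03,56,-1],[-0.32,-0.11,0.03,63,-1],[-0.35,-0.12,0.04,70,-1],[-0.38,-0.13,0.04,77,-1],[-0.4,-0.14,0.044,84,-1],[-0.43,-0.15,0.044,91,-1],[-0.43,-0.15,0.044,98,-1],[-0.43,-0.15,0.044,105,-1],[-0.43,-0.15,0.044,112,-1],[-0.43,-0.15,0.044,119,-1],[-0.43,-0.15,0.044,126,-1],[-0.43,-0.15,0.044,133,-1],[-0.43,-0.15,0.044,140,-1]]}}

```text
time: 1.82
position: [538.4, 188.8, 360.4]
tcp_rot: [3.103, 0.488, -0.001]
force: [-1.0, 0.2, 0.3]
finger_gap: 0.997
```

Call:
{"method": "drive_tool", "body": {"steps": [[0,0,0,7,-1],[0,0,0,14,-1],[0,0,0,21,-1],[0,0,0,21,-1],[0,0,0,21,-1]]}}

```text
time: 2.23
position: [538.4, 188.9, 360.5]
tcp_rot: [3.141, -0.07, -0.001]
force: [0.5, 0.0, -0.7]
finger_gap: 0.997
```

```bash
cat >> h.py <<'E'
from scipy.spatial.transform import Rotation as Rn
def wray(u,v,pos,rot):
    c=ctrl.calibration('wrist'); f=200/np.tan(np.radians(c['vfov'])/2); T=np.array(c['T_tool_cam'])
    du,dv=u-c['cx'],v-c['cy']; r=np.hypot(du,dv); th=r/f; s=np.sin(th)/max(r,1e-9)
    d=np.array([du*s,-dv*s,-np.cos(th)]); R=Rn.from_rotvec(rot).as_matrix()
    return np.array(pos)+R@T[:3,3], R@T[:3,:3]@d
def won(u,v,z,pos,rot):
    o,d=wray(u,v,pos,rot); return o+d*(z-o[2])/d[2]
def wproj(P,pos,rot):
    c=ctrl.calibration('wrist'); f=200/np.tan(np.radians(c['vfov'])/2); T=np.array(c['T_tool_cam']); R=Rn.from_rotvec(rot).as_matrix()
    q=T[:3,:3].T@(R.T@(np.array(P)-pos)-T[:3,3]); th=np.arctan2(np.hypot(q[0],q[1]),-q[2]); a=np.array([q[0],-q[1]])/np.hypot(q[0],q[1]); return a[0]*th*f+c['cx'],a[1]*th*f+c['cy']
E
python3 - <<'E'
from h import *
p,d,s=cap('wrist','w1'); print(s['time'],s['position'],s['tcp_rot'],s['joints'])
R=Rn.from_rotvec(s['tcp_rot']).as_matrix(); print(R.round(3))
E
```

```text
2.2333 [538.39345472 188.85739553 360.52788027] [ 3.14075479e+00 -6.99058187e-02 -6.37655478e-04] [1.32093920e-01 4.48363965e-01 1.42158725e+00 3.34544193e-06
 1.27205178e+00 1.74739721e+00]
[[ 0.999 -0.044 -0.   ]
 [-0.044 -0.999 -0.   ]
 [-0.     0.    -1.   ]]
```

View pics/w1.png

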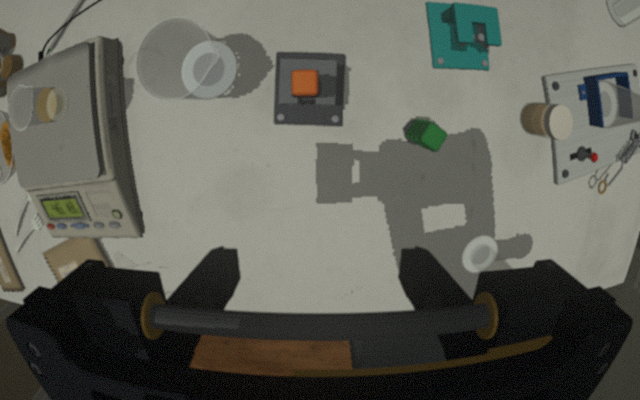

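```bash
python3 - <<'E'
from h import *
im=cv2.imread('pics/w1.png'); z=np.load('pics/w1.npz'); pos,rot=z['pos'],z['rot']
cv2.imwrite('pics/w1c.png',cv2.resize(im[40:140,260:360],None,fx=6,fy=6,interpolation=cv2.INTER_CUBIC))
hsv=cv2.cvtColor(im,cv2.COLOR_BGR2HSV)
m=cv2.inRange(hsv,(5,170,120),(16,255,255)); m[:, :270]=0;m[:,340:]=0;m[130:]=0
print(m.sum()/255); 
ys,xs=np.nonzero(m); r=cv2.minAreaRect(np.c_[xs,ys].astype('float32')); print(r)
b=cv2.boxPoints(r)
for q in b: print(q.round(1),won(*q,108,pos,rot).round(1))
print(won(xs.mean(),ys.mean(),108,pos,rot), np.median(z['d'][m>0]))
dk=cv2.inRange(hsv,(0,0,0),(179,90,110));dk[:, :265]=0;dk[:,355:]=0;dk[135:]=0; dk[:45]=0
cs=max(cv2.findContours(dk,0,2)[0],key=cv2.contourArea); r=cv2.minAreaRect(cs);print(r)
for q in cv2.boxPoints(r): print(won(*q,6,pos,rot).round(1))
E
```

```text
564.0
((304.0, 82.0), (24.0, 24.0), 90.0)
[292.  70.] [648.  203.4 108. ]
[316.  70.] [647.  185.9 108. ]
[316.  94.] [628.9 186.7 108. ]
[292.  94.] [629.9 204.3 108. ]
[638.45050342 195.03964674 108.        ] 214.87756
((311.667724609375, 88.30670166015625), (75.05998229980469, 73.30138397216797), 2.2906100749969482)
[604.6 235.5   6. ]
[684.5 228.1   6. ]
[677.1 149.    6. ]
[597.3 155.2   6. ]
```

View pics/w1c.png

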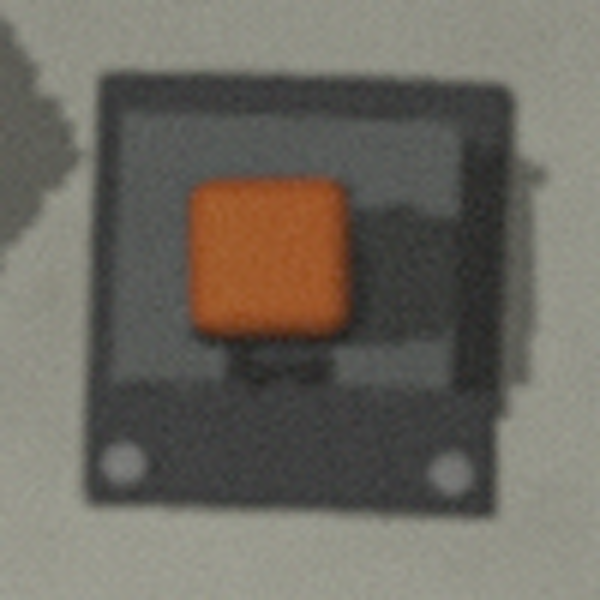

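```bash
python3 - <<'E'
from h import *
z=np.load('pics/w1.npz'); pos,rot=z['pos'],z['rot']
w=lambda x,y,h: won(260+x/6,40+y/6,h,pos,rot).round(1)
print('base',w(102,74,6),w(513,88,6),w(495,515,6),w(87,502,6))
print('fork slot front',w(230,382,54),w(335,382,54),'fork L/R front',w(112,382,54),w(460,390,54),'fork back',w(122,110,54),w(462,122,54))
print('screws',w(124,463,6),w(451,473,6))
print('handle',w(190,178,108),w(350,178,108),w(350,337,108),w(190,335,108))
E
```

```text
base [682.  226.7   6. ] [675.5 154.5   6. ] [598.1 160.8   6. ] [604.2 233.5   6. ]
fork slot front [623.3 203.6  54. ] [622.5 187.7  54. ] fork L/R front [624.5 221.6  54. ] [620.5 168.9  54. ] fork back [666.8 217.9  54. ] [662.1 166.8  54. ]
screws [610.8 226.4   6. ] [606.  168.4   6. ]
handle [648.3 203.7 108. ] [647.2 184.2 108. ] [627.2 185.1 108. ] [628.5 204.7 108. ]
```

Call:
{"method": "drive_tool", "body": {"steps": [[0.03,-0.003,0,1,-1],[0.06,-0.006,0,2,-1],[0.09,-0.008,0,2,-1],[0.099,-0.009,0,2,-1],[0.099,-0.009,0.03,2,-1],[0.099,-0.009,0.06,2,-1],[0.099,-0.009,0.09,2,-1],[0.099,-0.009,0.11,2,-1],[0.099,-0.009,0.12,2,-1],[0.099,-0.009,0.1275,2,-1],[0.099,-0.009,0.1275,2,-1]]}}

```text
time: 3.2
position: [637.7, 193.1, 232.5]
tcp_rot: [3.139, -0.128, -0.002]
force: [-0.1, 0.4, 0.3]
finger_gap: 1.0
```

```bash
python3 - <<'E'
from h import *
p,d,s=cap('wrist','w2'); print(s['time'],s['position'],s['tcp_rot'],s['joints'],s['force'])
p,d,s=cap('scene','s2'); im=cv2.imread('pics/s2.png')
cv2.imwrite('pics/s2c.png',cv2.resize(im[60:220,170:350],None,fx=4,fy=3.6))
E
```

```text
3.2 [637.69254282 193.08354037 232.48679015] [ 3.13877369e+00 -1.28497411e-01 -1.81912546e-03] [ 1.18560770e-01  7.82361148e-01  1.20997536e+00 -3.24179783e-06
  1.15042967e+00  1.77119019e+00] [-0.08356899  0.39239347  0.30460527]
```

View pics/w2.png

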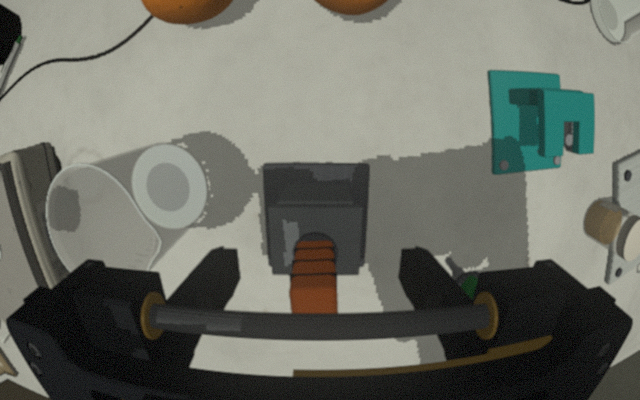

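View pics/s2c.png

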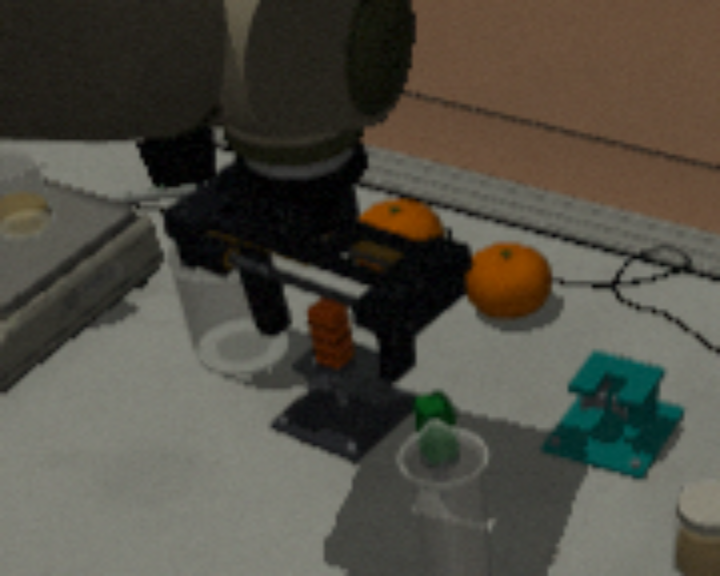

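The wrist view shows the handle centred between the fingers at about (314,290), and the scene view agrees. Closing the jaws.

Call:
{"method": "drive_tool", "body": {"steps": [[0,0,0,0,0],[0,0,0,0,0.3],[0,0,0,0,1],[0,0,0,0,1],[0,0,0,0,1],[0,0,0,0,1],[0,0,0,0,1],[0,0,0,0,1]], "newtons": 55}}

```text
time: 3.97
position: [637.7, 193.1, 233.2]
tcp_rot: [3.139, -0.131, -0.0]
force: [0.1, -0.8, -0.1]
finger_gap: 0.418
```

```bash
python3 - <<'E'
from h import *
s=ctrl.sense(); print(s)
E
```

```text
{'time': 3.9667, 'joints': array([ 1.18517965e-01,  7.81382997e-01,  1.20976850e+00, -1.46767400e-06,
        1.15052651e+00,  1.77245347e+00]), 'dq': array([-0.00031699, -0.00053737, -0.0005805 ,  0.0002216 , -0.00018781,
        0.00062131]), 'tau': array([ 1.89864470e-03, -5.76257157e+01, -2.33577132e+01, -7.25117570e-04,
       -7.75141991e-02, -2.00614741e-04]), 'position': array([637.71977528, 193.05863557, 233.20026809]), 'tcp_rot': array([ 3.13886378e+00, -1.30555549e-01, -1.32020296e-04]), 'force': array([ 0.14141876, -0.75100923, -0.06436353]), 'moment': array([0.00782356, 0.18223087, 0.06171416]), 'finger_gap': 0.41826194056645055}
```

Call:
{"method": "drive_tool", "body": {"steps": [[0,0,0,0,1],[0,0,0,0,1],[0,0,0,0,1],[0,0,0,0,1],[0,0,0,0,1],[0,0,0,0,1],[0,0,0,0,1],[0,0,0,0,1]]}}

```text
time: 4.63
position: [637.8, 193.1, 233.3]
tcp_rot: [-3.139, 0.131, -0.001]
force: [1.8, 1.2, 0.4]
finger_gap: 0.224
```

Call:
{"method": "drive_tool", "body": {"steps": [[0,0,-0.01,0,1],[0,0,-0.03,0,1],[0,0,-0.06,0,1],[0,0,-0.09,0,1],[0,0.02,-0.09,0,1],[-0.01,0.05,-0.09,-2,1],[-0.02,0.085,-0.09,-4,1],[-0.03,0.12,-0.09,-6,1],[-0.04,0.155,-0.09,-8,1],[-0.045,0.19,-0.09,-10,1],[-0.05,0.225,-0.09,-12,1],[-0.06,0.26,-0.09,-14,1],[-0.07,0.295,-0.09,-16,1],[-0.08,0.33,-0.09,-18,1],[-0.085,0.36,-0.09,-19,1],[-0.09,0.39,-0.09,-19,1],[-0.1,0.415,-0.09,-19,1],[-0.1,0.43,-0.09,-19,1],[-0.1,0.438,-0.09,-19,1],[-0.1,0.438,-0.09,-19,1]]}}

```text
time: 6.3
position: [501.8, -236.0, 323.4]
tcp_rot: [3.118, 0.387, -0.0]
force: [0.2, 0.5, -1.0]
finger_gap: 0.222
```

```bash
python3 - <<'E'
from h import *
p,d,s=cap('wrist','w3'); print(s)
p,d,s=cap('scene','s3')
E
```

```text
{'time': 6.3, 'joints': array([-6.50900672e-01,  4.51210074e-01,  1.52037867e+00, -7.76702647e-05,
        1.16994691e+00,  6.72768638e-01]), 'dq': array([ 0.0425898 , -0.00719852,  0.02275275,  0.0089589 , -0.00303864,
        0.02346178]), 'tau': array([-1.43664356e+00, -4.51491702e+01, -2.41246784e+01,  1.34039718e-03,
        2.69394068e-04, -2.16084262e-01]), 'position': array([ 501.78189284, -235.98747064,  323.40773547]), 'tcp_rot': array([ 3.11754417e+00,  3.87235189e-01, -1.45609638e-05]), 'force': array([ 0.15035464,  0.49548728, -0.95766692]), 'moment': array([0.01917506, 0.13251952, 0.0555484 ]), 'finger_gap': 0.22225244615195464}
```

View pics/w3.png

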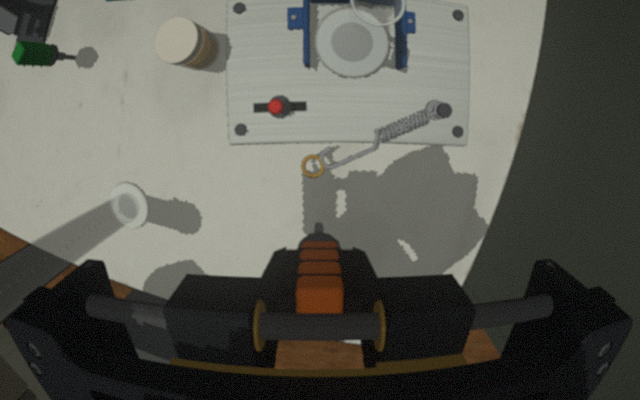

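View pics/s3.png

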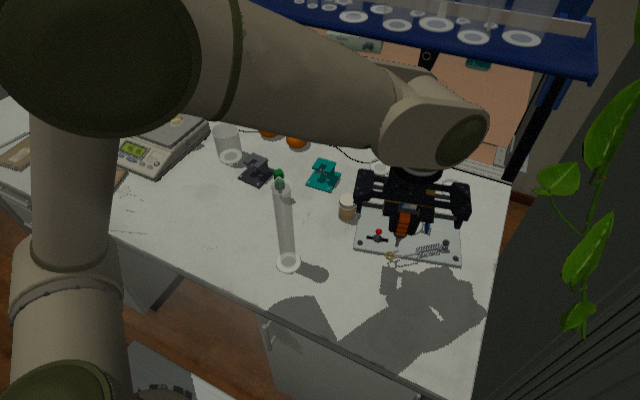

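```bash
python3 - <<'E'
from h import *
z=np.load('pics/w3.npz'); pos,rot=z['pos'],z['rot']; im=cv2.imread('pics/w3.png')
R=Rn.from_rotvec(rot).as_matrix(); print(R.round(3))
for l in (221.3,199.3,179.3): print('exp',l,wproj(pos+R@[0,0,l],pos,rot))
k=5;c1=im[85:185,220:350]; cv2.imwrite('pics/w3a.png',cv2.resize(c1,None,fx=6,fy=6,interpolation=cv2.INTER_CUBIC))
cv2.imwrite('pics/w3b.png',cv2.resize(im[90:165,360:470],None,fx=7,fy=7,interpolation=cv2.INTER_CUBIC))
cv2.imwrite('pics/w3t.png',cv2.resize(im[215:265,290:350],None,fx=10,fy=10,interpolation=cv2.INTER_CUBIC))
hsv=cv2.cvtColor(im,cv2.COLOR_BGR2HSV)
m=cv2.inRange(hsv,(15,120,90),(28,255,255)); m[185:]=0; m[:, :290]=0; m[:,340:]=0; m[:140]=0
c=max(cv2.findContours(m,0,2)[0],key=cv2.contourArea); e=cv2.minEnclosingCircle(c); print('eye',e, won(*e[0],30,pos,rot), won(*cv2.minAreaRect(c)[0],30,pos,rot))
m=cv2.inRange(hsv,(0,150,90),(6,255,255))|cv2.inRange(hsv,(174,150,90),(179,255,255)); m[150:]=0; m[:80]=0;m[:, :250]=0;m[:,310:]=0
ys,xs=np.nonzero(m); print('cap',xs.mean(),ys.mean(),len(xs), won(xs.mean(),ys.mean(),44,pos,rot), won(xs.mean(),ys.mean(),42,pos,rot))
E
```

```text
[[ 0.97   0.245  0.   ]
 [ 0.245 -0.97  -0.   ]
 [-0.     0.    -1.   ]]
exp 221.3 (np.float64(318.8128920742664), np.float64(225.5308642336058))
exp 199.3 (np.float64(318.7612184662718), np.float64(238.39773329112631))
exp 179.3 (np.float64(318.7041686565381), np.float64(252.61890734638015))
eye ((312.936767578125, 165.6839141845703), 11.047051429748535) [ 528.30050536 -223.80027553   30.        ] [ 527.52930848 -223.03544174   30.        ]
cap 274.7062937062937 106.17482517482517 143 [ 572.53506702 -180.46461373   44.        ] [ 572.48256602 -180.18430394   42.        ]
```

View pics/w3a.png

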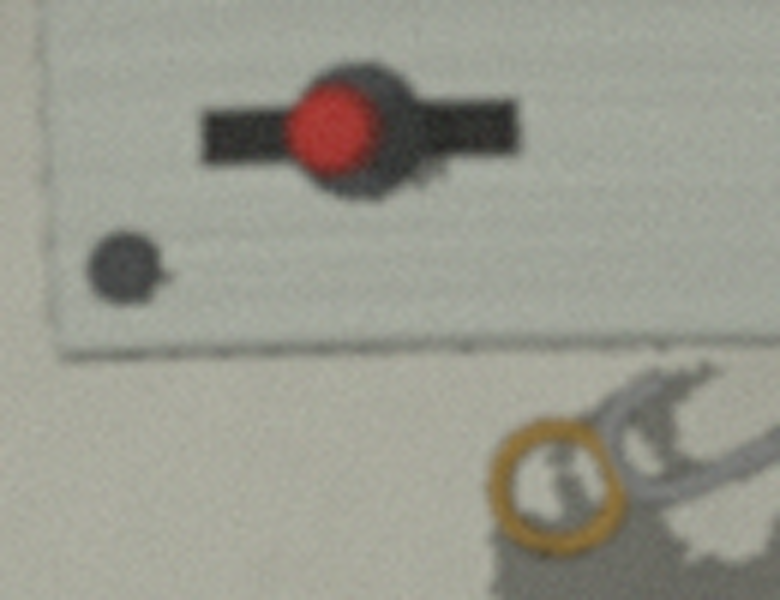

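View pics/w3b.png

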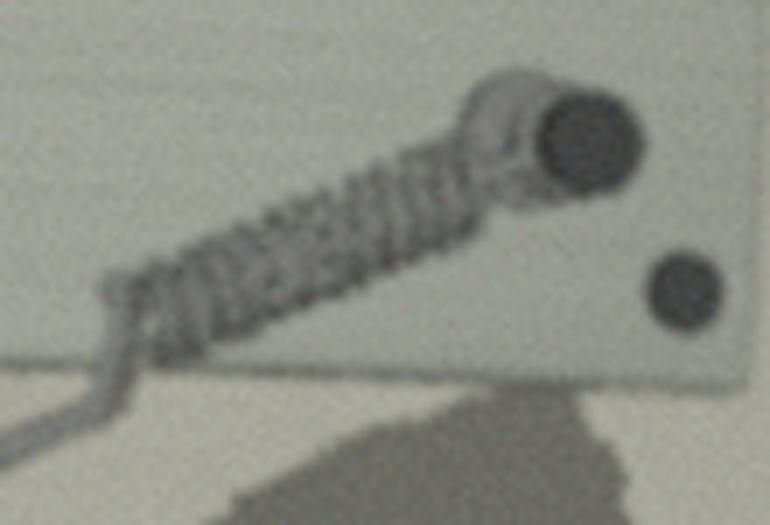

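View pics/w3t.png

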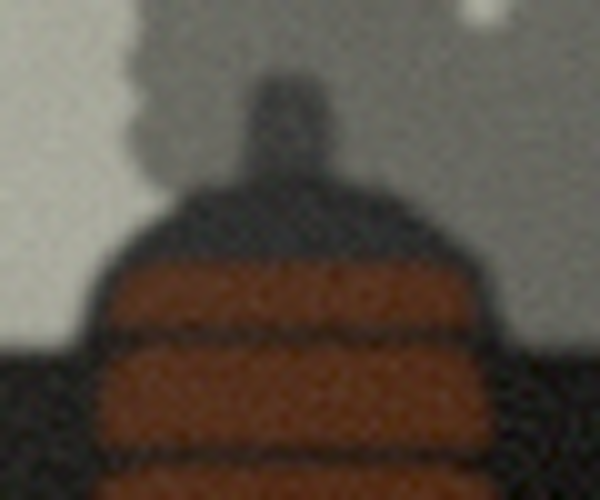

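```bash
python3 - <<'E'
from h import *
z=np.load('pics/w3.npz'); pos,rot=z['pos'],z['rot']
lug=won(360+590/7,90+142/7,41,pos,rot); post=won(220+333/6,85+129/6,44,pos,rot); eye=won(220+557/6,85+487/6,30,pos,rot)
print(lug,post,eye, np.linalg.norm((eye-lug)[:2]),np.linalg.norm((post-lug)[:2]))
b=[won(239,8,12,pos,rot),won(458,15,12,pos,rot),won(360+685/7,90+291/7,12,pos,rot),won(220+126/6,85+268/6,12,pos,rot)]
for x in b: print(x.round(1))
y=(b[0]-b[1]);y2=b[3]-b[2]; print(np.degrees(np.arctan2(-y[0],y[1])),np.degrees(np.arctan2(-y2[0],y2[1])))
print(won(220+363/6,85+131/6,12,pos,rot))
E
```

```text
[ 608.97312623 -322.49041112   41.        ] [ 572.41200253 -181.1773709    44.        ] [ 527.85035817 -223.81635891   30.        ] 127.73986096257408 145.9660614790215
[ 659.6 -118.2   12. ]
[ 713.3 -324.4   12. ]
[ 596.7 -354.9   12. ]
[ 543.1 -149.1   12. ]
14.591621771267544 14.617359988005038
[ 572.27096953 -181.4383994    12.        ]
```

Call:
{"method": "drive_tool", "body": {"steps": [[0.01,-0.002,0,0,1],[0.02,-0.004,0,0,1],[0.028,-0.005,0,0,1],[0.028,-0.005,0.02,0,1],[0.028,-0.005,0.04,0,1],[0.028,-0.005,0.055,0,1],[0.028,-0.005,0.06,0,1],[0.028,-0.005,0.06,0,1]]}}

```text
time: 7.07
position: [528.1, -222.6, 262.2]
tcp_rot: [-3.116, -0.391, 0.003]
force: [-0.7, 1.3, -1.0]
finger_gap: 0.22
```

```bash
python3 - <<'E'
from h import *
p,d,s=cap('wrist','w4'); print(s['position'],s['tcp_rot'],s['force'])
im=cv2.imread('pics/w4.png'); cv2.imwrite('pics/w4c.png',cv2.resize(im[150:260,250:390],None,fx=5,fy=5,interpolation=cv2.INTER_CUBIC))
R=Rn.from_rotvec(s['tcp_rot']).as_matrix()
print(wproj(s['position']+R@[0,0,221.3],s['position'],s['tcp_rot']), wproj(np.array([s['position'][0],s['position'][1],30]),s['position'],s['tcp_rot']))
p,d,s=cap('scene','s4');im=cv2.imread('pics/s4.png'); cv2.imwrite('pics/s4c.png',cv2.resize(im[190:280,340:480],None,fx=5,fy=5,interpolation=cv2.INTER_CUBIC))
E
```

```text
[ 528.10203262 -222.62462592  262.15169767] [-3.11563433e+00 -3.90690918e-01  2.55964088e-03] [-0.71069817  1.27514749 -1.03697933]
(np.float64(318.8132578581027), np.float64(225.5309091150492)) (np.float64(319.3911826192592), np.float64(219.61492073796734))
```

View pics/w4c.png

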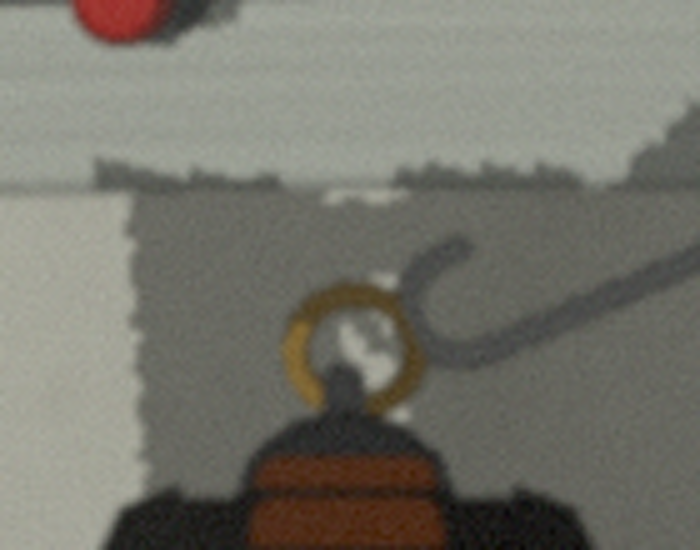

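View pics/s4c.png

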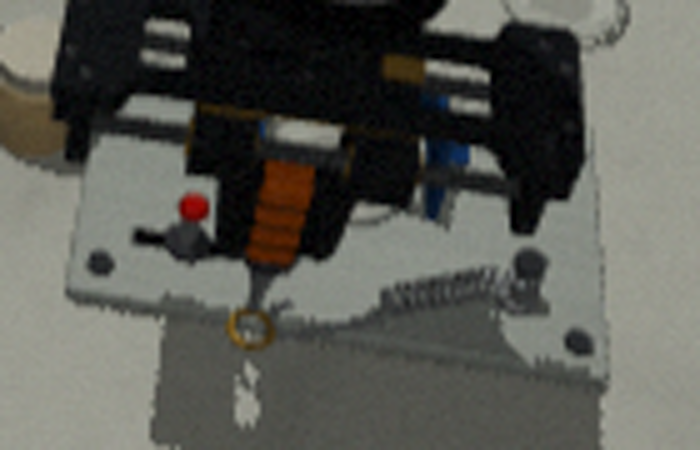

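Call:
{"method": "drive_tool", "body": {"steps": [[0,0.001,0.003,0,1],[0,0.001,0.008,0,1],[0,0.001,0.013,0,1],[0,0.001,0.018,0,1],[0,0.001,0.024,0,1],[0,0.001,0.024,0,1],[0,0.001,0.024,0,1]]}}

```text
time: 7.75
position: [527.8, -224.3, 238.8]
tcp_rot: [-3.117, -0.389, 0.001]
force: [0.2, 0.8, -0.5]
finger_gap: 0.222
```

```bash
python3 - <<'E'
from h import *
p,d,s=cap('wrist','w5'); print(s['position'],s['tcp_rot'],s['force'])
im=cv2.imread('pics/w5.png'); cv2.imwrite('pics/w5c.png',cv2.resize(im[150:260,250:390],None,fx=5,fy=5,interpolation=cv2.INTER_CUBIC))
p,d,s=cap('scene','s5');im=cv2.imread('pics/s5.png'); cv2.imwrite('pics/s5c.png',cv2.resize(im[190:280,340:480],None,fx=5,fy=5,interpolation=cv2.INTER_CUBIC))
E
```

```text
[ 527.81393068 -224.34307038  238.80754041] [-3.11683852e+00 -3.89233933e-01  1.00469527e-03] [ 0.19728576  0.84994638 -0.46837525]
```

View pics/w5c.png

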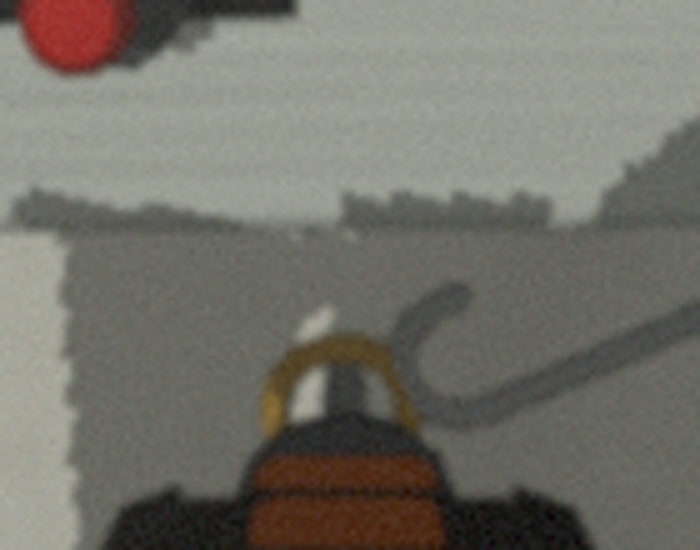

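View pics/s5c.png

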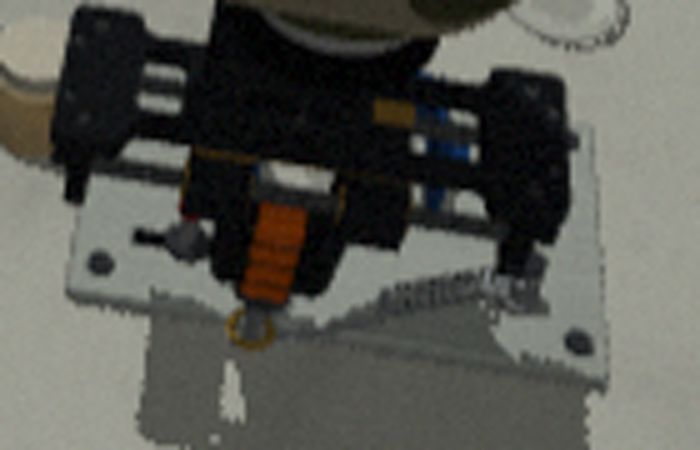

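```bash
cat > wp.py <<'E'
from h import *
lug=np.array([609,-323.]); base=np.degrees(np.arctan2(36.6,141.2))
def row(r,th,s=None):
    s=s or ctrl.sense(); R=Rn.from_rotvec(s['tcp_rot']).as_matrix()
    a=np.radians(base+th); w=lug+r*np.array([-np.sin(a),np.cos(a)])
    d=np.r_[w-s['position'][:2],0]; return w.round(1),(R.T@d/1000).round(4)
def polar(p):
    d=np.array(p[:2])-lug; return np.hypot(*d), np.degrees(np.arctan2(-d[0],d[1]))-base
E
python3 - <<'E'
from wp import *
print(polar(ctrl.sense()['position']))
for r in range(132,187,6): print(r,*row(r,24.9))
print(*row(186,24.9))
E
```

```text
(np.float64(127.6479234927923), np.float64(24.894720597899884))
132 [ 525.2 -221. ] [-0.0019 -0.0039 -0.    ]
138 [ 521.3 -216.4] [-0.0044 -0.0094 -0.    ]
144 [ 517.5 -211.8] [-0.007  -0.0148 -0.    ]
150 [ 513.7 -207.1] [-0.0095 -0.0202 -0.    ]
156 [ 509.9 -202.5] [-0.0121 -0.0257 -0.    ]
162 [ 506.1 -197.9] [-0.0146 -0.0311 -0.    ]
168 [ 502.3 -193.2] [-0.0172 -0.0365 -0.    ]
174 [ 498.5 -188.6] [-0.0197 -0.0419 -0.    ]
180 [ 494.7 -184. ] [-0.0223 -0.0474 -0.    ]
186 [ 490.9 -179.3] [-0.0248 -0.0528 -0.    ]
[ 490.9 -179.3] [-0.0248 -0.0528 -0.    ]
```

Call:
{"method": "drive_tool", "body": {"steps": [[-0.002,-0.004,0,0,1],[-0.0045,-0.0095,0,0,1],[-0.007,-0.015,0,0,1],[-0.0095,-0.02,0,0,1],[-0.012,-0.0255,0,0,1],[-0.0145,-0.031,0,0,1],[-0.017,-0.0365,0,0,1],[-0.0195,-0.042,0,0,1],[-0.022,-0.0475,0,0,1],[-0.025,-0.053,0,0,1],[-0.025,-0.053,0,0,1],[-0.025,-0.053,0,0,1]]}}

```text
time: 8.85
position: [490.8, -179.3, 239.9]
tcp_rot: [3.114, 0.389, 0.004]
force: [5.6, -7.1, -2.4]
finger_gap: 0.222
```

```bash
python3 - <<'E'
from wp import *
p,d,s=cap('wrist','w6'); print(s['position'],s['tcp_rot'],s['force'],polar(s['position']))
im=cv2.imread('pics/w6.png'); cv2.imwrite('pics/w6c.png',cv2.resize(im[60:280,240:460],None,fx=3,fy=2.7,interpolation=cv2.INTER_CUBIC))
for t in (24,21.5,19,16.5,14,11.5,9,6.5,4,2,0,-1): print(t,*row(186,t,s))
E
```

```text
[ 490.76276892 -179.25704533  239.89064258] [3.11439361 0.38931234 0.00426519] [ 5.61568442 -7.08525267 -2.44692049] (np.float64(186.12382929251837), np.float64(24.907714875863306))
24 [ 493.1 -177.5] [ 0.0027 -0.0011  0.    ]
21.5 [ 499.6 -172.6] [ 0.0102 -0.0043  0.    ]
19 [ 506.3 -168. ] [ 0.0178 -0.0071  0.    ]
16.5 [ 513.1 -163.6] [ 0.0255 -0.0097  0.    ]
14 [ 520.2 -159.6] [ 0.0333 -0.0118  0.    ]
11.5 [ 527.4 -155.9] [ 0.0412 -0.0137  0.0001]
9 [ 534.7 -152.5] [ 0.0492 -0.0151  0.0001]
6.5 [ 542.2 -149.4] [ 0.0573 -0.0163  0.0001]
4 [ 549.9 -146.6] [ 0.0653 -0.0171  0.0001]
2 [ 556.1 -144.7] [ 0.0718 -0.0174  0.0001]
0 [ 562.3 -143. ] [ 0.0783 -0.0176  0.0001]
-1 [ 565.5 -142.2] [ 0.0815 -0.0176  0.0001]
```

View pics/w6c.png

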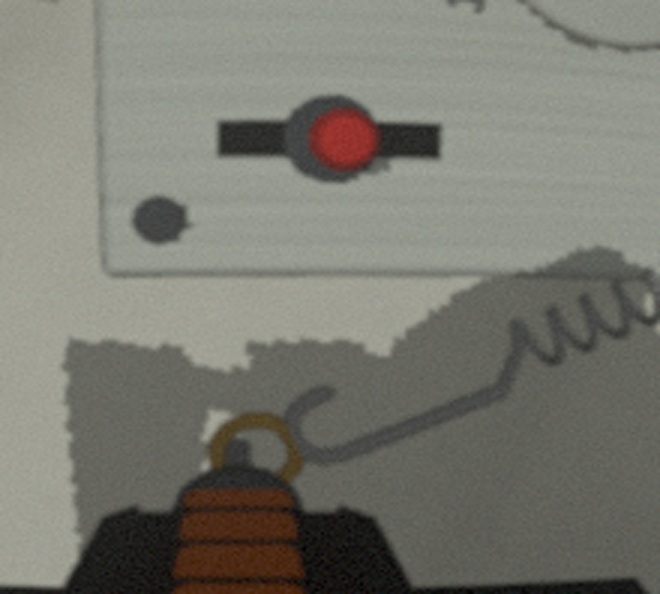

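Call:
{"method": "drive_tool", "body": {"steps": [[0.005,-0.002,0,0,1],[0.01,-0.004,0,0,1],[0.018,-0.007,0,0,1],[0.0255,-0.0095,0,0,1],[0.033,-0.0115,0,0,1],[0.041,-0.0135,0,0,1],[0.049,-0.015,0,0,1],[0.057,-0.016,0,0,1],[0.0605,-0.0165,0,0,1],[0.0605,-0.0165,0,0,1]]}}

```text
time: 9.73
position: [545.7, -148.5, 239.6]
tcp_rot: [3.114, 0.39, 0.002]
force: [2.0, -7.1, -1.3]
finger_gap: 0.223
```

```bash
python3 - <<'E'
from wp import *
p,d,s=cap('wrist','w7'); print(s['time'],s['position'],s['tcp_rot'],s['force'],polar(s['position']))
im=cv2.imread('pics/w7.png'); cv2.imwrite('pics/w7c.png',cv2.resize(im[110:270,240:440],None,fx=4,fy=3.7,interpolation=cv2.INTER_CUBIC))
for t in (5,4,3,2,1,0,-1): print(t,*row(186,t,s))
E
```

```text
9.7333 [ 545.66521474 -148.46053878  239.57926768] [3.11448249e+00 3.90062347e-01 2.39072613e-03] [ 2.0407721  -7.14475284 -1.28577841] (np.float64(185.67530408083616), np.float64(5.412575844317725))
5 [ 546.8 -147.7] [ 0.0013 -0.0005  0.    ]
4 [ 549.9 -146.6] [ 0.0045 -0.0007  0.    ]
3 [ 553.  -145.6] [ 0.0078 -0.0009  0.    ]
2 [ 556.1 -144.7] [ 0.011  -0.0011  0.    ]
1 [ 559.2 -143.8] [ 0.0143 -0.0012  0.    ]
0 [ 562.3 -143. ] [ 0.0175 -0.0012  0.    ]
-1 [ 565.5 -142.2] [ 0.0208 -0.0012  0.    ]
```

View pics/w7c.png

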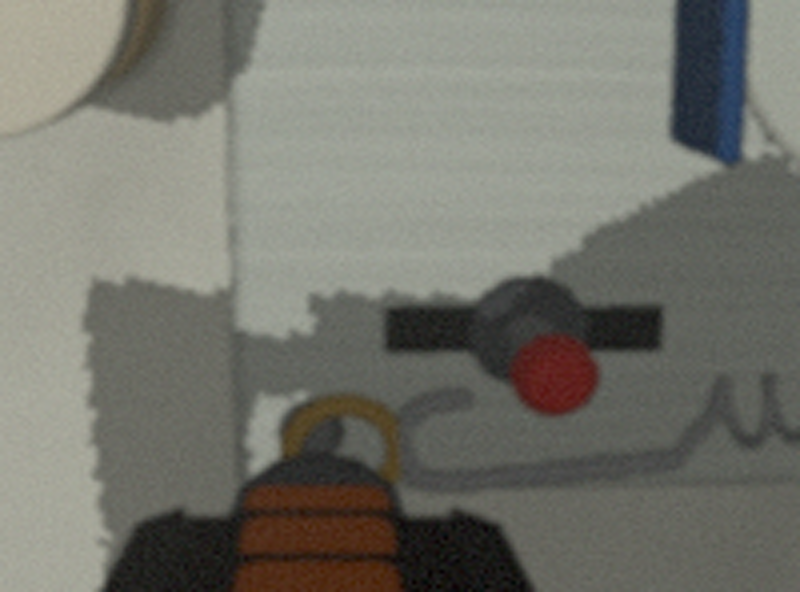

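Call:
{"method": "drive_tool", "body": {"steps": [[0.0045,-0.0007,0,0,1],[0.008,-0.001,0,0,1],[0.011,-0.001,0,0,1],[0.0145,-0.0012,0,0,1],[0.0175,-0.0012,0,0,1],[0.0175,-0.0012,0,0,1]]}}

```text
time: 10.28
position: [562.0, -143.3, 239.5]
tcp_rot: [3.115, 0.39, 0.001]
force: [2.4, -7.7, -1.8]
finger_gap: 0.222
```

```bash
python3 - <<'E'
from wp import *
p,d,s=cap('wrist','w8'); print(s['time'],s['position'],s['tcp_rot'],s['force'],polar(s['position']))
im=cv2.imread('pics/w8.png'); cv2.imwrite('pics/w8c.png',cv2.resize(im[110:270,240:440],None,fx=4,fy=3.7,interpolation=cv2.INTER_CUBIC))
E
```

```text
10.2833 [ 562.04605283 -143.25962868  239.5341722 ] [3.11466506e+00 3.89503774e-01 1.45343659e-03] [ 2.36246042 -7.67842927 -1.75235468] (np.float64(185.772102959084), np.float64(0.10867964251613316))
```

View pics/w8c.png

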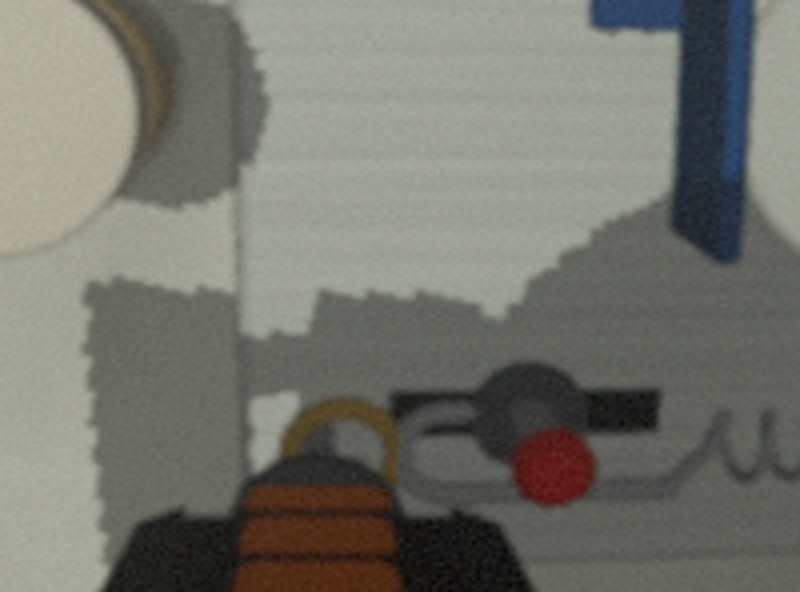

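Call:
{"method": "drive_tool", "body": {"steps": [[0.001,0,0,0,1],[0.0025,0,0,0,1],[0.0025,0,0,0,1]]}}

```text
time: 10.58
position: [564.2, -142.7, 239.5]
tcp_rot: [3.115, 0.389, 0.001]
force: [1.4, -7.6, -1.6]
finger_gap: 0.224
```

```bash
python3 - <<'E'
from wp import *
p,d,s=cap('wrist','w9'); print(s['time'],s['position'],s['tcp_rot'],s['force'],polar(s['position']))
im=cv2.imread('pics/w9.png'); cv2.imwrite('pics/w9c.png',cv2.resize(im[110:270,240:440],None,fx=4,fy=3.7,interpolation=cv2.INTER_CUBIC))
E
```

```text
10.5833 [ 564.2445084  -142.73749782  239.53591388] [3.11478258e+00 3.89250856e-01 1.08342657e-03] [ 1.44213041 -7.57953314 -1.56727334] (np.float64(185.7353593747947), np.float64(-0.588209035512719))
```

View pics/w9c.png

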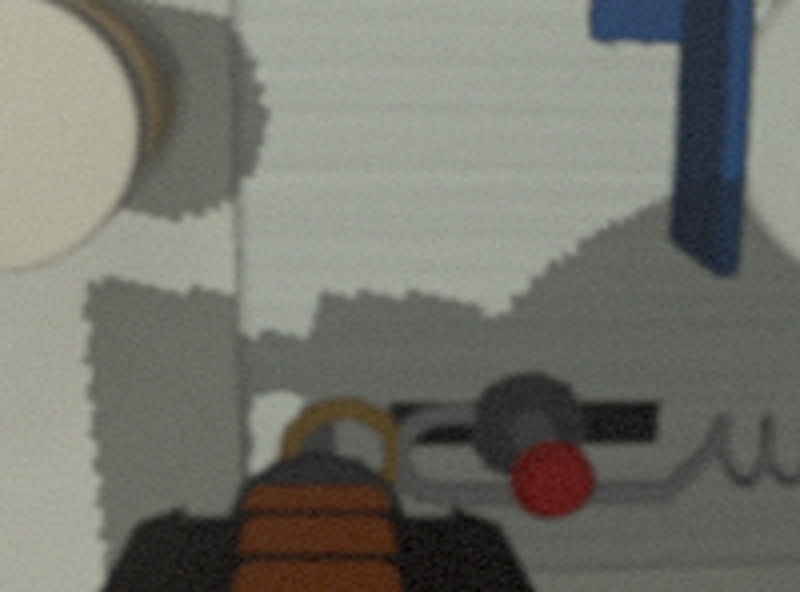

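Call:
{"method": "drive_tool", "body": {"steps": [[0,0.003,0,0,1],[0,0.006,0,0,1],[0,0.009,0,0,1],[0,0.012,0,0,1],[0,0.014,0,0,1],[0,0.016,0,0,1],[0,0.018,0,0,1],[0,0.02,0,0,1],[0,0.02,0,0,1]]}}

```text
time: 11.38
position: [568.9, -161.7, 239.2]
tcp_rot: [3.117, 0.389, -0.001]
force: [0.5, -3.8, -0.8]
finger_gap: 0.22
```

```bash
python3 - <<'E'
from wp import *
p,d,s=cap('wrist','w10'); print(s['time'],s['position'],s['tcp_rot'],s['force'],polar(s['position']))
im=cv2.imread('pics/w10.png'); cv2.imwrite('pics/w10c.png',cv2.resize(im[110:270,240:440],None,fx=4,fy=3.7,interpolation=cv2.INTER_CUBIC))
E
```

```text
11.3833 [ 568.89814996 -161.72692378  239.20159802] [ 3.11739913e+00  3.88874297e-01 -9.51882304e-04] [ 0.48042726 -3.76257128 -0.83679079] (np.float64(166.18412526154216), np.float64(-0.5677827233785351))
```

View pics/w10c.png

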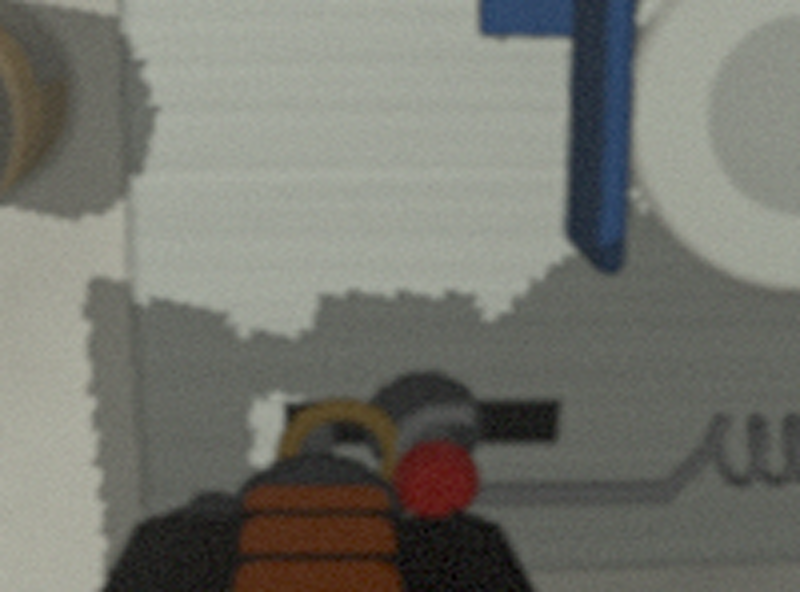

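Call:
{"method": "drive_tool", "body": {"steps": [[0,0.001,0,0,1],[0,0.002,0,0,1],[0,0.003,0,0,1],[0,0.004,0,0,1],[0,0.005,0,0,1],[0,0.005,0,0,1]]}}

```text
time: 11.93
position: [570.4, -166.4, 239.1]
tcp_rot: [-3.117, -0.389, 0.0]
force: [0.7, 0.4, -0.7]
finger_gap: 0.222
```

```bash
python3 - <<'E'
from wp import *
p,d,s=cap('wrist','w11'); print(s['time'],s['position'],s['tcp_rot'],s['force'],polar(s['position']))
im=cv2.imread('pics/w11.png'); cv2.imwrite('pics/w11c.png',cv2.resize(im[110:270,240:440],None,fx=4,fy=3.7,interpolation=cv2.INTER_CUBIC))
E
```

```text
11.9333 [ 570.42844348 -166.43273417  239.13208107] [-3.11709087e+00 -3.89183786e-01  2.60978715e-04] [ 0.68505339  0.40301203 -0.72149553] (np.float64(161.24848433601497), np.float64(-0.6919737248501878))
```

View pics/w11c.png

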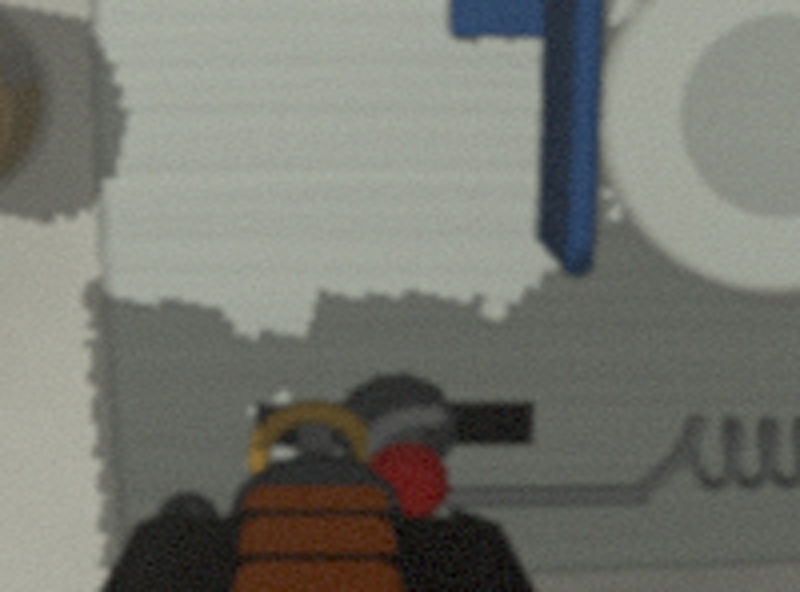

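Call:
{"method": "drive_tool", "body": {"steps": [[0,-0.0015,0,0,1],[0,-0.0015,0,0,1],[0,-0.0015,-0.005,0,1],[0,-0.0015,-0.01,0,1],[0,-0.0015,-0.02,0,1],[0,-0.0015,-0.035,0,1],[0,-0.0015,-0.06,0,1],[0,-0.0015,-0.085,0,1],[0,-0.0015,-0.085,0,1]]}}

```text
time: 12.73
position: [570.6, -165.1, 330.2]
tcp_rot: [3.112, 0.389, 0.012]
force: [0.7, -0.0, -0.6]
finger_gap: 0.224
```

```bash
python3 - <<'E'
from wp import *
p,d,s=cap('wrist','w12'); print(s['time'],s['position'],s['tcp_rot'],s['force'],s['joints'])
im=cv2.imread('pics/w12.png'); cv2.imwrite('pics/w12c.png',cv2.resize(im[110:290,240:440],None,fx=4,fy=3.3,interpolation=cv2.INTER_CUBIC))
p,d,s=cap('scene','s12');im=cv2.imread('pics/s12.png'); cv2.imwrite('pics/s12c.png',cv2.resize(im[140:280,340:480],None,fx=5,fy=4.2,interpolation=cv2.INTER_CUBIC))
E
```

```text
12.7333 [ 570.57162738 -165.11841814  330.21960707] [3.11219995 0.38888399 0.01201956] [ 0.69107277 -0.04321374 -0.59664906] [-4.78778515e-01  5.24696194e-01  1.38537828e+00  9.73012141e-05
  1.22227493e+00  8.43364235e-01]
```

View pics/w12c.png

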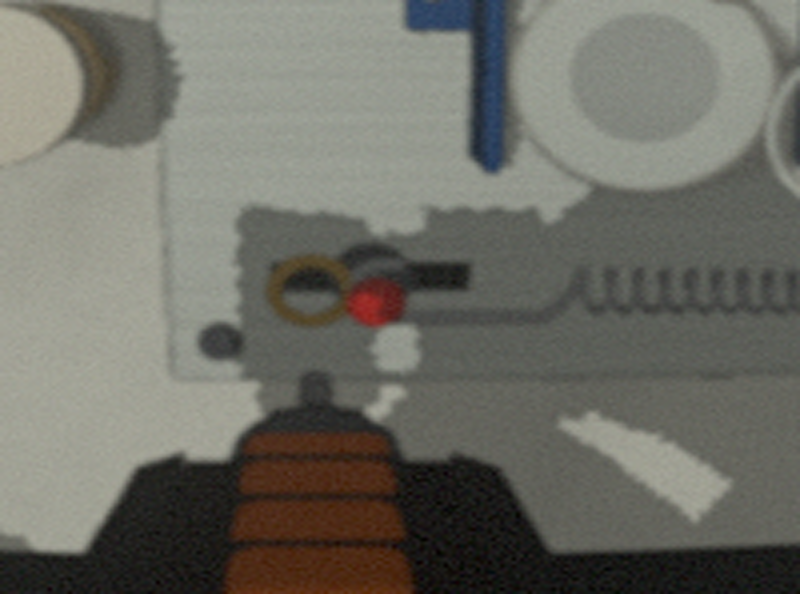

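View pics/s12c.png

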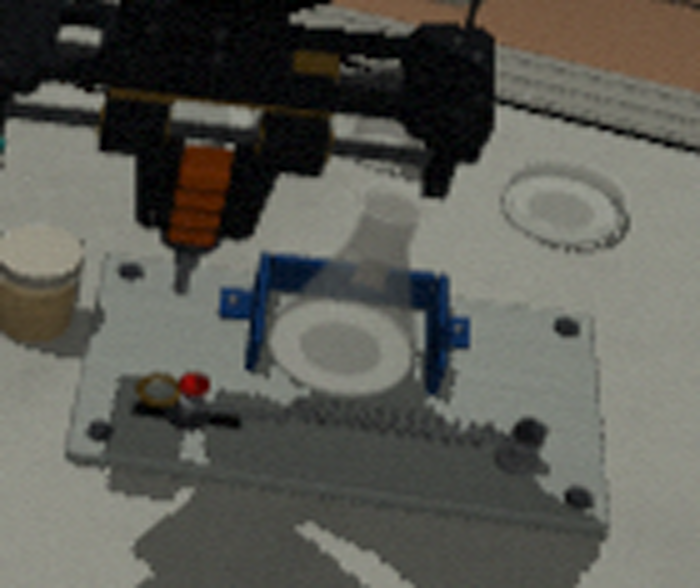

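Hook holds on the post: wrist crop shows the bend round the red cap with the eye free, and the flask is standing. The puller is still straight in the grip. Carrying it back to the front of the clip.

Call:
{"method": "drive_tool", "body": {"steps": [[0,0,-0.01,0,1],[0.01,-0.02,-0.02,1,1],[0.02,-0.05,-0.02,3,1],[0.03,-0.085,-0.02,5,1],[0.04,-0.12,-0.02,7,1],[0.05,-0.155,-0.02,9,1],[0.06,-0.19,-0.02,11,1],[0.07,-0.22,-0.02,13,1],[0.08,-0.25,-0.02,15,1],[0.09,-0.28,-0.02,17,1],[0.1,-0.31,-0.02,19,1],[0.108,-0.335,-0.02,19,1],[0.111,-0.345,-0.02,19,1],[0.111,-0.345,-0.02,19,1],[0.111,-0.345,-0.02,19,1]]}}

```text
time: 14.08
position: [592.8, 196.3, 343.8]
tcp_rot: [3.138, -0.13, -0.002]
force: [0.4, 0.4, -1.1]
finger_gap: 0.224
```

```bash
cat > hm.py <<'E'
from h import *
def rep():
    s=ctrl.sense(); R=Rn.from_rotvec(s['tcp_rot']).as_matrix(); print(s['time'],s['position'].round(2),s['force'].round(2),s['moment'].round(2),s['finger_gap'],'yaw',np.degrees(np.arctan2(R[1,0],R[0,0])).round(2),'tilt',R[:2,2].round(4))
    H=np.array([637.8,193.1,233.3]); a=np.radians(-4.9); sx=np.array([np.cos(a),np.sin(a)]); sy=np.array([-sx[1],sx[0]])
    d=s['position']-H; print('stand',(d[:2]@sx).round(2),(d[:2]@sy).round(2),d[2].round(2),'tool to home',(R.T@-d).round(2)); return s
E
python3 -c "
from hm import *
rep()"
```

```text
14.0833 [592.78 196.29 343.81] [ 0.37  0.37 -1.12] [0.   0.16 0.01] 0.22377616083350363 yaw -4.73 tilt [-0.001  -0.0006]
stand -45.13 -0.67 110.51 tool to home [ 45.24  -0.61 110.46]
```

Call:
{"method": "drive_tool", "body": {"steps": [[0,-0.0006,0.03,0,1],[0,-0.0006,0.06,0,1],[0,-0.0006,0.085,0,1],[0,-0.0006,0.1,0,1],[0,-0.0006,0.107,0,1],[0,-0.0006,0.109,0,1],[0,-0.0006,0.109,0,1],[0,-0.0006,0.109,0,1]]}}

```text
time: 14.75
position: [593.2, 196.9, 236.5]
tcp_rot: [-3.139, 0.131, -0.003]
force: [0.7, 0.4, -1.8]
finger_gap: 0.22
```

```bash
python3 - <<'E'
from hm import *
rep()
cap('wrist','w14'); cap('scene','s14'); im=cv2.imread('pics/s14.png'); cv2.imwrite('pics/s14c.png',cv2.resize(im[60:220,170:350],None,fx=4,fy=3.6))
E
```

```text
14.75 [593.22 196.85 236.53] [ 0.69  0.41 -1.81] [-0.01  0.15  0.  ] 0.21996700888532125 yaw -4.8 tilt [0.002  0.0002]
stand -44.74 -0.07 3.23 tool to home [4.474e+01 1.000e-02 3.320e+00]
```

View pics/s14c.png

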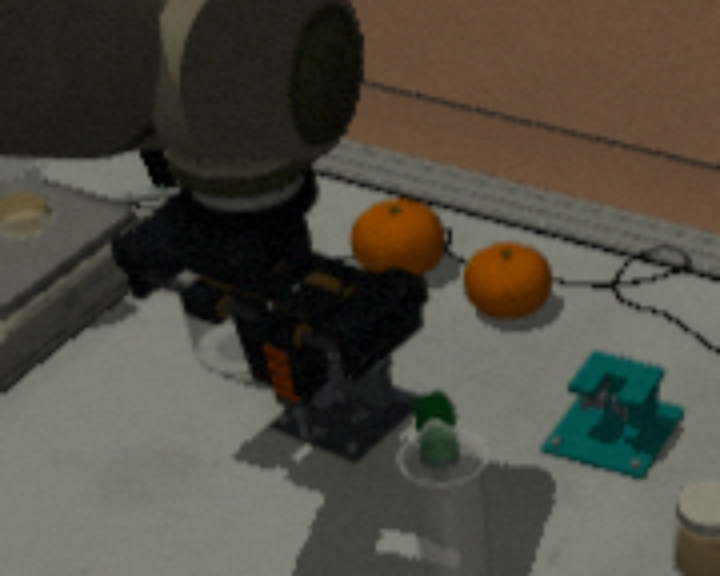

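View pics/w14.png

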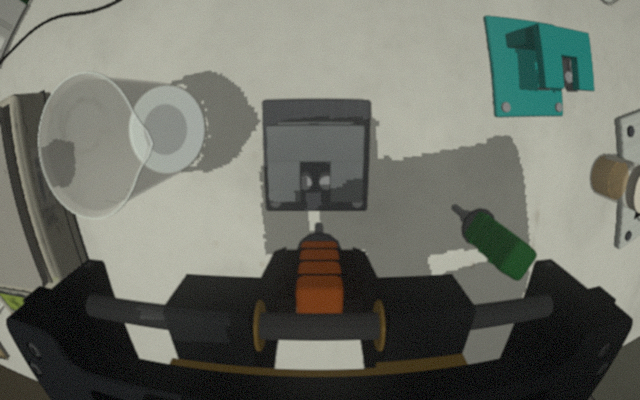

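Call:
{"method": "drive_tool", "body": {"steps": [[0.008,0,0.0015,0,1],[0.016,0,0.0015,0,1],[0.022,0,0.0015,0,1],[0.026,0,0.0015,0,1],[0.029,0,0.0015,0,1],[0.032,0,0.0015,0,1],[0.035,0,0.0015,0,1],[0.038,0,0.0015,0,1],[0.041,0,0.0015,0,1],[0.043,0,0.0015,0,1],[0.0445,0,0.0015,0,1],[0.0445,0,0.0015,0,1],[0.0445,0,0.0015,0,1]]}}

```text
time: 15.93
position: [637.4, 193.6, 233.9]
tcp_rot: [-3.139, 0.131, -0.002]
force: [2.9, 0.7, -1.8]
finger_gap: 0.225
```

```bash
python3 - <<'E'
from hm import *
rep()
cap('wrist','w15'); cap('scene','s15'); im=cv2.imread('pics/s15.png'); cv2.imwrite('pics/s15c.png',cv2.resize(im[100:200,200:320],None,fx=6,fy=5.5))
E
```

```text
15.9333 [637.42 193.56 233.92] [ 2.87  0.67 -1.8 ] [ 0.16 -0.23  0.05] 0.22497755807299216 yaw -4.77 tilt [ 0.0014 -0.    ]
stand -0.42 0.42 0.62 tool to home [0.42 0.42 0.62]
```

View pics/w15.png

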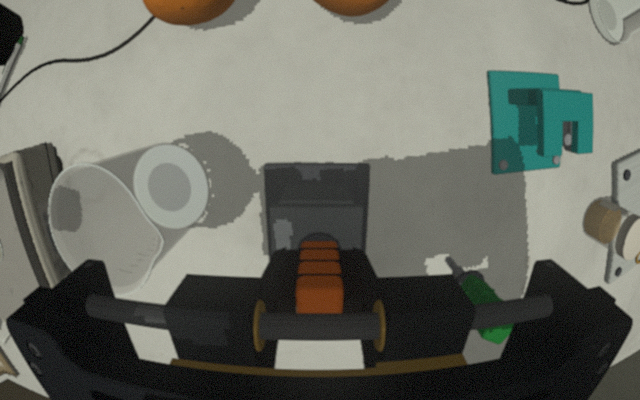

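View pics/s15c.png

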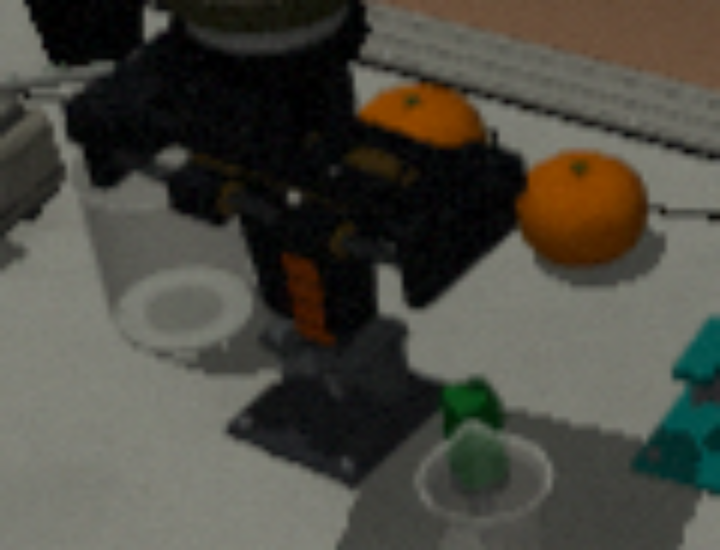

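Call:
{"method": "drive_tool", "body": {"steps": [[0.001,0,0.0006,0,1],[0.001,0,0.001,0,1],[0.001,0,0.001,0,1]]}}

```text
time: 16.28
position: [638.2, 193.5, 233.2]
tcp_rot: [3.139, -0.13, 0.001]
force: [-0.0, 0.9, 2.5]
finger_gap: 0.221
```

```bash
python3 -c "
from hm import *
rep()"
```

```text
16.2833 [638.24 193.53 233.22] [-0.05  0.92  2.53] [0.05 0.26 0.01] 0.22100271185934345 yaw -4.76 tilt [ 0.0005 -0.0001]
stand 0.4 0.47 -0.08 tool to home [-0.4   0.47 -0.08]
```

Force in x is back to zero and the collar is bearing on the fork (+2.5 N in z). Opening slowly.

Call:
{"method": "drive_tool", "body": {"steps": [[0,0,0,0,0.4],[0,0,0,0,0.3],[0,0,0,0,0.1],[0,0,0,0,0],[0,0,0,0,-0.2],[0,0,0,0,-0.4],[0,0,0,0,-0.4],[0,0,0,0,-0.4],[0,0,0,0,-0.4],[0,0,0,0,-0.4]]}}

```text
time: 17.12
position: [638.2, 193.6, 232.7]
tcp_rot: [3.139, -0.13, -0.0]
force: [0.6, 0.6, -0.1]
finger_gap: 0.702
```

```bash
python3 - <<'E'
from hm import *
rep()
cap('wrist','w16')
E
```

```text
17.1167 [638.17 193.58 232.73] [ 0.58  0.57 -0.07] [-0.01  0.21 -0.01] 0.7017312730523874 yaw -4.76 tilt [-0. -0.]
stand 0.32 0.51 -0.57 tool to home [-0.33  0.51 -0.57]
```

View pics/w16.png

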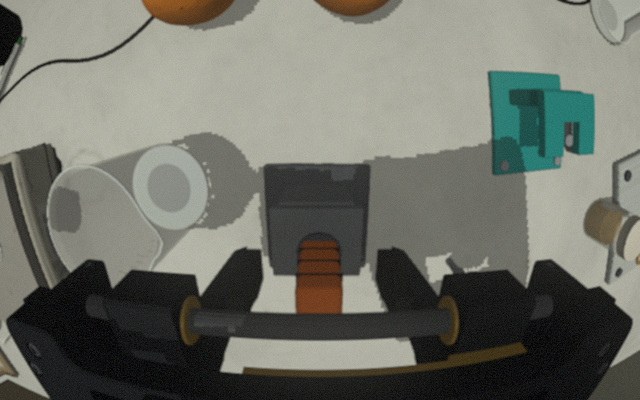

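Call:
{"method": "drive_tool", "body": {"steps": [[0,0,0,0,-1],[0,0,-0.01,0,-1],[0,0,-0.03,0,-1],[0,0,-0.06,0,-1],[0,0,-0.09,0,-1],[0,0,-0.128,0,-1],[-0.03,0.004,-0.128,-2.2,-1],[-0.065,0.008,-0.128,-2.2,-1],[-0.09,0.012,-0.128,-2.2,-1],[-0.099,0.013,-0.128,-2.2,-1],[-0.099,0.013,-0.128,-2.2,-1],[-0.099,0.013,-0.128,-2.2,-1],[-0.099,0.013,-0.128,-2.2,-1],[-0.099,0.013,-0.128,-2.2,-1]]}}

```text
time: 18.33
position: [539.2, 188.8, 360.6]
tcp_rot: [3.141, -0.071, 0.0]
force: [-0.6, -0.1, -0.3]
finger_gap: 1.0
```

```bash
python3 - <<'E'
from hm import *
rep()
cap('wrist','w17'); cap('scene','s17')
im=cv2.imread('pics/w17.png'); im1=cv2.imread('pics/w1.png')
k=lambda i:cv2.resize(i[40:140,260:360],None,fx=4,fy=4,interpolation=cv2.INTER_CUBIC)
cv2.imwrite('pics/w17c.png',np.hstack([k(im1),k(im)]))
for n in('w1','w17'):
    z=np.load(f'pics/{n}.npz'); i=cv2.imread(f'pics/{n}.png'); pos,rot=z['pos'],z['rot']
    hsv=cv2.cvtColor(i,cv2.COLOR_BGR2HSV); m=cv2.inRange(hsv,(5,170,120),(16,255,255)); m[:, :270]=0;m[:,340:]=0;m[130:]=0
    ys,xs=np.nonzero(m); print(n,xs.mean(),ys.mean(),len(xs),won(xs.mean(),ys.mean(),108,pos,rot))
    sc=won(260+124/6,40+463/6,6,pos,rot) if n=='w1' else 0; print(sc)
    print(cv2.phaseCorrelate(np.float64(cv2.cvtColor(im1,7)[95:130,265:350]),np.float64(cv2.cvtColor(i,7)[95:130,265:350])))
E
```

```text
18.3333 [539.18 188.76 360.64] [-0.62 -0.07 -0.28] [-0.03  0.2   0.  ] 1.0002144613393877 yaw -2.58 tilt [ 0.0002 -0.    ]
stand -97.88 -12.75 127.34 tool to home [ 98.3   -8.77 127.36]
w1 304.04432624113474 81.91843971631205 564 [638.45063173 195.03919882 108.        ]
[610.76752313 226.43398398   6.        ]
((0.0, 0.0), 1.0)
w17 305.93859649122805 82.69122807017544 570 [638.74200732 193.54898164 108.        ]
0
((-0.10185322830812282, 0.5032680767542281), 0.9319923484027809)
```

View pics/w17c.png

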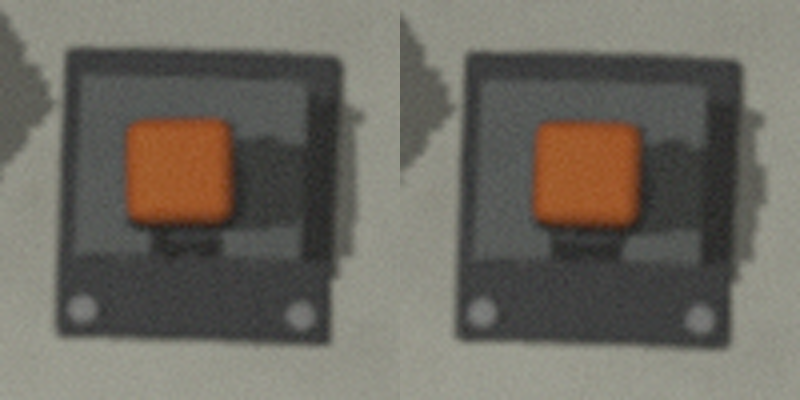

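View pics/s17.png

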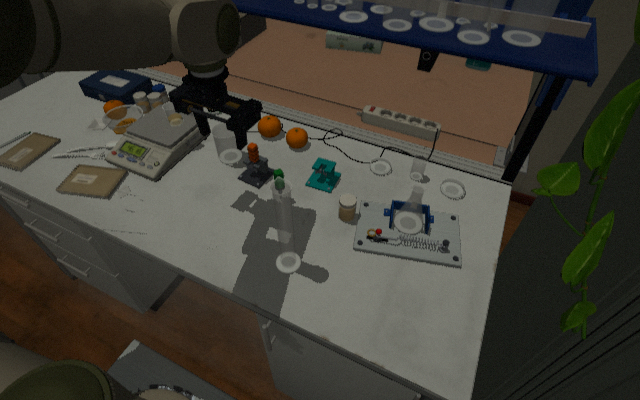

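```bash
python3 - <<'E'
from h import *
for n in('w1','w17'):
    z=np.load(f'pics/{n}.npz'); print(np.median(z['d'][78:88,299:310]), z['pos'][2])
a=np.load('pics/s17.npz')['p'][:,:,::-1]; cap('top','t17'); b=cv2.imread('pics/t17.png')
A=cv2.resize(a[195:270,350:465],None,fx=6,fy=6,interpolation=cv2.INTER_CUBIC);cv2.imwrite('pics/s17c.png',np.clip(A*1.6,0,255).astype('uint8'))
B=cv2.resize(b[145:220,340:440],None,fx=7,fy=7,interpolation=cv2.INTER_CUBIC);cv2.imwrite('pics/t17c.png',np.clip(B*1.5,0,255).astype('uint8'))
E
```

```text
214.91617 360.52788027371605
214.95602 360.63954891869037
```

View pics/s17c.png

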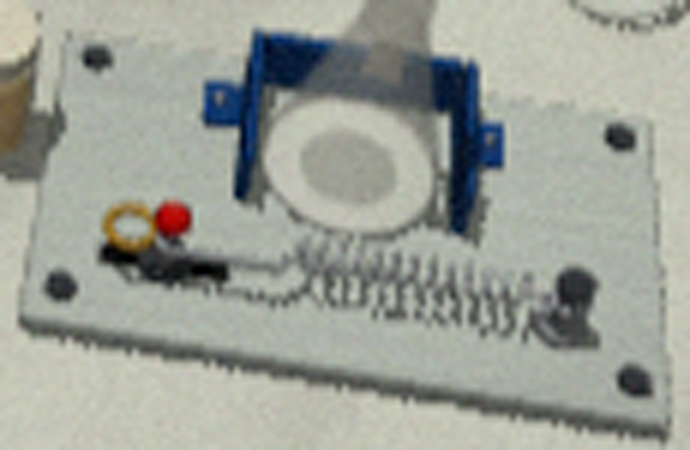

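View pics/t17c.png

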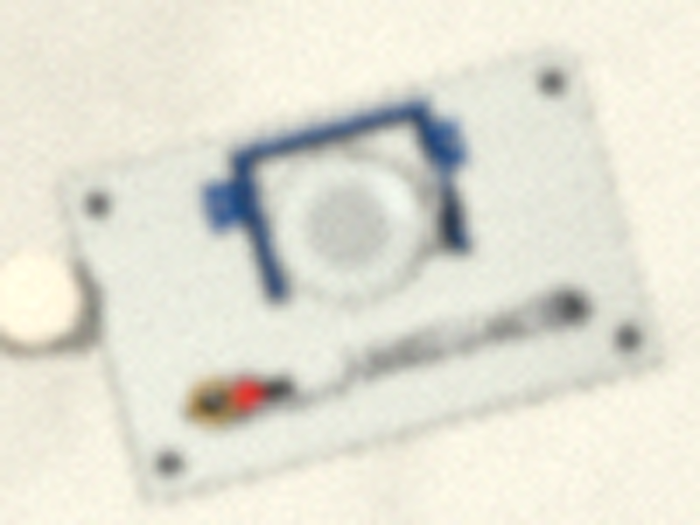

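Both views show the hook round the post (scene crop eye (128,225), cap (173,218)) with the coil stretched. The flask is in its nest, the jar hasn't moved, and the puller's height matches the start to within 0.1 mm. Handing in.

```bash
python3 -c "
from h import *
print(ctrl.close_job(), ctrl.sense()['time'])"
```

```text
the job is handed in; nothing more can be done
the job is handed in; nothing more can be done
```

The spring is hooked on the red-capped anchor post and the orange puller is back in its clip. I handed the job in at about 18.4 s; no verdict was reported.

I pulled the eye out to a stretch of roughly 55 mm (about 9 N at the wrist), swung the spring towards the nest and let the bend take the post. I then lifted the pin clear, pressed the puller into the clip through its open side and let go.

What the last checks showed:
- **Hook:** the last scene and top views show it round the post with the coil stretched. The wrist force was near zero before I lifted the pin out, so the post was carrying the tension. I did not measure the force on the post or the exact hook position directly.
- **Puller:** it stands upright in its clip, with its height within 0.1 mm of the start and about 0.3 mm off lengthwise.
- **Disagreement:** the puller sits about 1.5–2 mm sideways (stand's −y) of where it first stood, because closing the gripper had dragged it over. I left it, since that is inside the 4 mm limit and the slot allows only about 3 mm of play.
- **Surroundings:** the flask is standing in its nest, the jar, cylinder and beaker look upright and in place, and the open gripper is clear of everything.

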